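Clamp the throttle housing and deburr its bore

ROBOT

A 6-joint arm with a two-finger parallel gripper is mounted at the origin on the work surface. World frame = base frame: x ahead of the robot, y to its left, z up, the work surface at z = 0. Lengths are in m, angles in rad, forces in N, time in s.
With the tool pointing down it reaches from about 0.3 to 0.85 m from the base axis. Payload 4.2 kg.
Tool frame: the origin (TCP) lies on the centre line of the jaws, within the pads' length; the fingertips stand 25 mm ahead of it and the grasp point (between the pads) lies 6 mm ahead of it; z points along the fingers, y is the direction in which the jaws open and shut (so a half turn about z gives the same grasp; the last joint's range is limited). The gripper opens to 91 mm and grips with 3 to 60 N. Pads are 32 mm wide; open, the fingers measure 118 mm over their backs; the gripper's body (76 mm by 178 mm) begins 60 mm behind the grasp point.
Start: joints at [-1.312, 0.32, 1.565, -0, 1.257, -0.02], TCP at [0.158, -0.553, 0.239] pointing down, gripper open.
Joint ranges: [-3.11, 3.11], [-0.84, 2.01], [0.21, 2.61], [-1.34, 4.49], [0.05, 2.63], [-2.56, 2.56]. Speed limits (rad/s): [2.57, 2.57, 3.14, 3.14, 3.14, 3.14].

INTERFACE

Orientations are given as a unit quaternion [x, y, z, w].
In Python, from workcell import arm gives the robot as it stands. The module is installed in compiled form; this text tells all that it offers.
- The arm moves only by the shell command python3 -m crank 'ROWS' [FORCE]. ROWS is a JSON object of lists of equal length, an entry for each row: "offset": the shift along the tool's x, y, z in units of 30 mm (1.0 is 30 mm), a list of three; "rotation": the turn, a rotation vector about the tool's x, y, z in units of 6 degrees (1.0 is 6 degrees), a list of three; "grip": the gripper's target within -1 to 1 (shut at 1, half-way at 0, fully open at -1). A call has 1 to 5 rows; each row is the pose to reach, as a shift and turn from the pose commanded when the call began, along the tool's axes at that moment; what a row does not reach only later rows make up. A row lasts 1/12 s, in which the tool goes at most 41.7 mm and 7.16 degrees, less where a joint would pass 70% of its speed; a pose out of reach is approached as far as the arm can. A call with a gripper value outside its range is refused whole. The fingers move at their own pace and stop on an object; FORCE is the grip in N (left out, the last holds). Time passes only in rows, so rows that repeat a pose let the fingers close. It gives the time, the measured TCP pose, the force and the opening at its end, in the units of the state.
- arm.state(): the state, without advancing time (a new reading comes with each control period).
- arm.read_camera(name): name is "scene" or "top"; returns the picture (420x560x3 uint8, red, green, blue); there is no depth.
- arm.get_calibration(name): a dict with "intrinsics" (3x3 intrinsics, pixels), "rvec" (rotation vector, rad) and "tvec" (3), from world to camera coordinates, as OpenCV has them. Camera axes: x right, y down, z forward; pixel columns grow to the right and rows downward; lengths in m; the calibration is good to about 2 mm. A picture is of the moment at which its call begins. get_calibration takes no time and is no camera call.
- arm.job_done(): hands the job in, once; it reports no verdict.
Trained networks look in the newest picture that a camera, given by its name, has taken for a name from the list of things; names that differ only in an ending like _2 or _b are one class to them, and where a whole thing is asked for, a point or a joint stands for the part that bears it (a point fixed in the world has none). Each returns a list of dicts, best first, with "score" (0 to 1); they miss things now and then, are a little off and sometimes report something else, mostly with a low value. They report only what shows in the picture. A call takes as long as a camera call. They do not tell look-alikes from the thing itself.
- arm.silhouettes(query, camera): "pixels" (420x560 bool, what is visible of it) and "bbox" ([left, top, right, bottom] in pixels, round what is visible of it).
The state is a dict: "t": time; "qpos": joint angles; "qd": joint speeds; "tau": joint torques, N m; "tool_pos": TCP position; "tool_rot": TCP orientation; "contact_force": force on the tool from outside, world axes, zero at the start; "moment": the same for the moment, N m; "gripper_width": finger opening in m.
Only numpy, scipy, OpenCV 4.12 (cv2) and the standard library are available. Lean on these libraries where they do the work, as an engineer would, in place of code of your own. Each camera call takes 0.05 s, during which the arm holds its last target. There are 200 camera calls.

TASK

Slide the fixture's jaw along by its red grip until the throttle housing is clamped against the back stop with the jaw's yellow sprung pad pressed about half way in, and let go. Then take the orange deburring tool from its stand and, with its blade a little way down in the bore and pressed lightly sideways against the edge the whole time, run it once all the way round, anticlockwise seen from above, starting and finishing on the side nearest the sliding jaw. Put the tool back upright in its stand, leaving the housing clamped and the oil can, piston, jar, valve and spanner where they are.

Things in the scene. Friction and masses are not known exactly. Their poses are not given: they have to be found in the camera images.
- fixture: Green steel bed of the clamp, fixed, 110 mm (x) by 400 mm (y), 20 mm high; origin under its centre. A dark back stop (75 mm wide, 32 mm high above the bed) stands near its -y end, set by the last user: its face to the work lies anywhere 125 to 150 mm from the bed's centre, and it does not give. The sliding jaw is at the +y end and closes towards -y.
- jaw (a joint): Travel of the aluminium sliding jaw along the bed, m: 0 fully open, growing to 0.135 as it closes towards the bed's -y end. It slides with a steady friction of about 11 N and stays where it is left. At 0 its unpressed pad's face is 40 mm from the bed's centre on the +y side.
- jaw_front (a point): Middle of the jaw's front plate (70 mm wide, its top 57 mm over the bench), axes as the fixture's. Before it, on two pins, is the yellow sprung pad, 55 x 26 mm: unpressed its face is 20 mm in front of this point; 10 mm of travel at 1.5 N per mm, so half way in it presses with 7.5 N. Merely dragging the housing along the bed takes 2 to 4 N.
- jaw_grip (a point): Top centre of the jaw's red grip, an upright block 20 mm along the track, 40 mm across it, reaching from 35 to 99 mm over the bench; 65 mm of free room between it and the jaw's front plate. Axes as the fixture's. It moves with the jaw.
- housing: Aluminium throttle housing, a loose square block 80 x 80 x 35 mm, about 0.45 kg, lying on the bed between back stop and pad, roughly square to the bed; origin at the centre of its underside, z up. It has a 54 mm through bore in the middle. It stands clear of both stop and pad at the start.
- bore (a point): Centre of the bore's mouth, in the housing's top face, 55 mm over the bench; axes as the housing's (its +y points to the sliding jaw).
- stand: Brown wooden tool stand, fixed, 70 x 70 x 75 mm high, with one 24 mm wide hole, 62 mm deep, in the middle of its top; origin at the centre of its underside.
- deburrer: Deburring tool, 0.12 kg, standing in the stand by its black flange (44 mm across, 6 mm thick). Origin at the centre of the flange's underside, which rests on the stand's top; z up along the tool. Above the flange an orange handle 24 x 24 mm square, from 6 to 68 mm above the origin, its flats along the tool's x and y; below it a round steel blade shank of 12 mm diameter, 50 mm long.
- blade (a point): Lower end of the blade shank, 50 mm below the tool's origin on its axis.
- oil_can: Blue oil can, 60 mm across, 130 mm high, a bystander; origin under its centre.
- piston: Aluminium piston, 76 mm across, 70 mm high, a bystander; origin under its centre.
- jar: Amber glass jar, 70 mm across, 90 mm high, a bystander; origin under its centre.
- valve: Steel engine valve standing on its 42 mm head, 100 mm high, a bystander; origin under its centre.
- wrench: Spanner, 180 mm long, lying on the bench, a bystander.
Things that resemble listed ones, but are neither listed nor needed, are in the scene too. Several things have the shape of the stand; the one meant has the colours described above.

How it is judged:
By the outcome, as a careful person would: the job done as asked, in the order asked, and still so for the second after the job is handed in, with the robot touching nothing.
It also fails if it takes over 72 s, if anything falls off the work surface, if the arm or the gripper's body presses on something with over 40 N, if the wrist force passes 120 N, or if a joint passes its speed limit or range.

## Working session

There is one attempt and no reset: what is moved stays moved. The work goes in short steps, Python scripts to look and compute and a shell command to move; the robot and the scene stay as the last step left them, time stands still between calls to the robot, and variables do not carry over. Pictures are saved under pics/ and viewed, about 8 in all and at most 12, crops included, and the job is handed in when it is done.

```bash
mkdir -p pics; cat > h.py <<'E'
import numpy as np, cv2
from workcell import arm
def cal(n):
    c=arm.get_calibration(n); return np.array(c["intrinsics"]),cv2.Rodrigues(np.array(c["rvec"],float))[0],np.array(c["tvec"],float).ravel()
def back(n,uv,z):
    K,R,t=cal(n); d=R.T@np.linalg.inv(K)@np.array([uv[0],uv[1],1.]); o=-R.T@t
    return o+d*(z-o[2])/d[2]
def proj(n,p):
    K,R,t=cal(n); q=K@(R@np.array(p,float)+t); return q[:2]/q[2]
def save(n,f,box=None,s=1):
    im=arm.read_camera(n)
    if box: im=im[box[1]:box[3],box[0]:box[2]]
    if s!=1: im=cv2.resize(im,None,fx=s,fy=s,interpolation=cv2.INTER_CUBIC)
    cv2.imwrite(f,im[:,:,::-1]); 
E
python3 - <<'E'
from h import *
save("top","pics/top1.png"); save("scene","pics/sc1.png")
for n in("top","scene"):
    K,R,t=cal(n); print(n,K[0,0],-R.T@t)
    for q in ["fixture","housing","stand","deburrer","jaw_grip","oil_can","piston","jar","valve","wrench"]:
        print(q,[(round(r["score"],2),[int(v) for v in r["bbox"]]) for r in arm.silhouettes(q,n)])
print(arm.state())
E
```

```text
top 499.02548593513984 [ 0.26745696 -0.09263375  1.65911431]
fixture [(0.7, [212, 150, 330, 230]), (0.68, [215, 147, 230, 158]), (0.58, [347, 158, 402, 170])]
housing [(0.6, [274, 160, 302, 193])]
stand [(0.77, [349, 194, 373, 225]), (0.68, [342, 276, 371, 303]), (0.67, [412, 230, 443, 251]), (0.63, [327, 233, 351, 256]), (0.61, [367, 241, 394, 262]), (0.16, [275, 245, 297, 273])]
deburrer [(0.41, [333, 236, 350, 250])]
jaw_grip [(0.69, [219, 182, 260, 219])]
oil_can [(0.66, [163, 133, 189, 160])]
piston [(0.94, [274, 245, 296, 272]), (0.45, [219, 185, 259, 221])]
jar [(0.69, [133, 228, 163, 250])]
valve []
wrench [(0.79, [351, 161, 401, 168])]
scene 497.5725990227728 [1.27176948 0.60230472 0.88781254]
fixture [(0.74, [192, 227, 357, 292])]
housing [(0.84, [232, 228, 274, 264])]
stand [(0.95, [226, 146, 257, 181]), (0.94, [272, 142, 299, 178]), (0.83, [186, 131, 216, 170]), (0.58, [253, 168, 284, 199]), (0.21, [195, 224, 356, 292]), (0.15, [283, 296, 301, 332])]
deburrer [(0.62, [263, 149, 273, 177])]
jaw_grip [(0.73, [290, 240, 350, 276]), (0.29, [262, 148, 277, 176])]
oil_can [(0.7
[... 199 characters left out ...]
1])]
{'t': 1.1, 'qpos': array([-1.31199467e+00,  3.19596259e-01,  1.56448887e+00, -2.04570137e-05,
        1.25742104e+00, -1.99972275e-02]), 'qd': array([-6.53209908e-04, -4.02701613e-05,  1.61770446e-04, -2.91394655e-04,
        2.18742842e-03, -1.43530104e-03]), 'tau': array([ 1.26673885e-04, -4.12363672e+01, -2.32232416e+01,  7.28116999e-02,
        3.75204894e-02, -1.92342372e-05]), 'tool_pos': array([ 0.15824008, -0.55280962,  0.23898242]), 'tool_rot': array([ 9.90299183e-01,  1.38951527e-01, -4.50983132e-06,  4.40970068e-05]), 'contact_force': array([ 0.45500212, -0.39727879, -0.40952807]), 'moment': array([-0.00524923, -0.02036986,  0.01266766]), 'gripper_width': 0.09095853953560193}
```

View pics/top1.png

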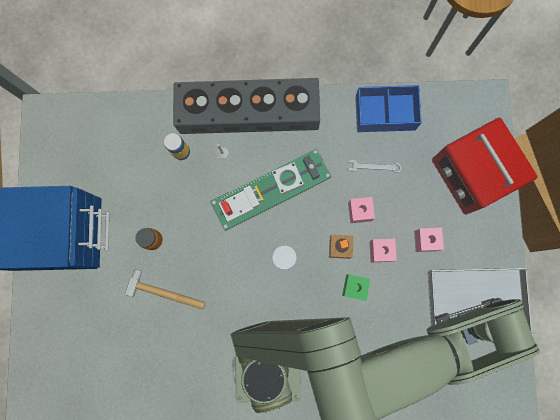

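View pics/sc1.png

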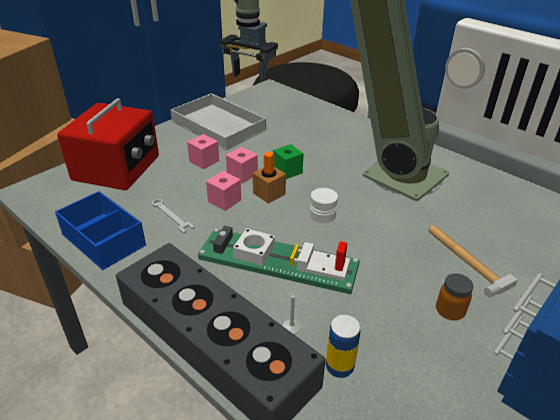

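The top picture shows the fixture at (212..330, 150..230) with red grip at (226,208), housing at (288,178) and back stop at (311,167). The orange tool is in the brown stand at (342,244), with pink and green look-alike stands around it. The scene picture agrees.

```bash
python3 - <<'E'
from h import *
from scipy.optimize import least_squares
im={n:arm.read_camera(n) for n in("top","scene")}
def mask(n,f,box):
    a=im[n].astype(int); h=cv2.cvtColor(im[n],cv2.COLOR_RGB2HSV).astype(int)
    m=f(a[...,0],a[...,1],a[...,2],h); o=np.zeros_like(m); x0,y0,x1,y1=box; o[y0:y1,x0:x1]=m[y0:y1,x0:x1]; return o
boxes={"top":(205,142,338,236),"scene":(185,220,365,298)}
col={"green":lambda r,g,b,h:(abs(h[...,0]-72)<18)&(h[...,1]>110),
"red":lambda r,g,b,h:((h[...,0]<6)|(h[...,0]>174))&(h[...,1]>130),
"yellow":lambda r,g,b,h:(abs(h[...,0]-25)<6)&(h[...,1]>120)}
for n in im:
    for c in col:
        m=mask(n,col[c],boxes[n]); v,u=np.nonzero(m); 
        r=cv2.minAreaRect(np.stack([u,v],1).astype(np.float32))
        print(n,c,m.sum(),np.round([u.mean(),v.mean()],1),np.round(cv2.boxPoints(r),1).tolist())
        if n=="top":
            z={"green":.02,"red":.099,"yellow":.05}[c]
            print("  ctr",back(n,r[0],z)[:2].round(4),[back(n,p,z)[:2].round(4).tolist() for p in cv2.boxPoints(r)])
# tool
for n,b in(("top",(325,230,356,260)),("scene",(255,145,285,200))):
    m=mask(n,lambda r,g,b,h:(abs(h[...,0]-11)<5)&(h[...,1]>200)&(r>200),b); v,u=np.nonzero(m); print(n,"orange",m.sum(),u.mean(),v.mean(),u.min(),u.max(),v.min(),v.max(), back(n,(u.mean(),v.mean()),.143 if n=="top" else .11)[:2])
A=cv2.resize(im["top"][140:240,205:355],None,fx=5,fy=5,interpolation=cv2.INTER_CUBIC)
B=cv2.resize(im["top"][225:265,322:362],None,fx=5,fy=5,interpolation=cv2.INTER_CUBIC)
A[-200:,-200:]=B
cv2.imwrite("pics/c1.png",A[:,:,::-1])
B=cv2.resize(im["scene"][140:300,185:365],None,fx=4,fy=3.7,interpolation=cv2.INTER_CUBIC);cv2.imwrite("pics/c2.png",B[:,:,::-1])
E
```

```text
top green 16 [276.6 178.9] [[213.39999389648438, 205.5], [314.3999938964844, 147.5], [325.0, 166.0], [224.0, 224.0]]
  ctr [ 0.5904 -0.0202] [[0.5284, 0.1673], [0.7175, -0.1753], [0.6528, -0.2088], [0.4655, 0.1322]]
top red 77 [226.2 206.9] [[220.60000610351562, 202.1999969482422], [225.8000030517578, 199.60000610351562], [232.1999969482422, 212.39999389648438], [227.0, 215.0]]
  ctr [0.509  0.1134] [[0.5259, 0.1317], [0.5338, 0.1151], [0.4922, 0.0951], [0.4843, 0.1117]]
top yellow 32 [258.9 193.2] [[254.60000610351562, 186.1999969482422], [256.20001220703125, 185.39999389648438], [263.6000061035156, 200.1999969482422], [262.0, 201.0]]
  ctr [0.5606 0.012 ] [[0.5843, 0.0264], [0.5869, 0.0211], [0.537, -0.0023], [0.5344, 0.0029]]
scene green 2255 [275.7 264.5] [[197.60000610351562, 258.1000061035156], [205.39999389648438, 224.3000030517578], [359.20001220703125, 259.8999938964844], [351.3999938964844, 293.70001220703125]]
scene red 253 [340.5 255.4] [[333.70001220703125, 269.3999938964844], [337.79998779296875, 240.39999389648438], [347.0, 241.6999969482422], [342.8999938964844, 270.70001220703125]]
scene yellow 92 [293.7 254.3] [[287.1000061035156, 262.8999938964844], [295.6000061035156, 243.0], [300.70001220703125, 245.10000610351562], [292.1000061035156, 265.1000061035156]]<stdin>:21: RuntimeWarning: Mean of empty slice.
  ret = ret.dtype.type(ret / rcount)
Traceback (most recent call last):
ValueError: zero-size array to reduction operation minimum which has no identity
```

```bash
python3 - <<'E'
from h import *
im={n:arm.read_camera(n) for n in("top","scene")}
H={n:cv2.cvtColor(im[n],cv2.COLOR_RGB2HSV) for n in im}
for u,v in[(270,195),(240,190),(342,244),(345,243),(336,240),(228,208),(258,193),(288,178),(311,167),(300,210)]: print(u,v,im["top"][v,u],H["top"][v,u])
print(H["scene"][160,268],im["scene"][160,268])
A=cv2.resize(im["top"][142:236,205:355],None,fx=5,fy=5,interpolation=cv2.INTER_CUBIC)
B=cv2.resize(im["top"][225:265,322:362],None,fx=5,fy=5,interpolation=cv2.INTER_CUBIC)
A[-200:,-200:]=B
cv2.imwrite("pics/c1.png",A[:,:,::-1])
E
```

```text
270 195 [ 86 141 116] [ 76  99 141]
240 190 [ 89 141 113] [ 74  94 141]
342 244 [225 150  75] [ 15 170 225]
345 243 [223 151  74] [ 16 170 223]
336 240 [166 130  89] [ 16 118 166]
228 208 [220  90  82] [  2 160 220]
258 193 [218 195  73] [ 25 170 218]
288 178 [ 94 108 104] [ 81  33 108]
311 167 [177 187 186] [ 87  14 187]
300 210 [147 158 153] [ 76  18 158]
[ 14 255 139] [139  64   0]
```

View pics/c1.png

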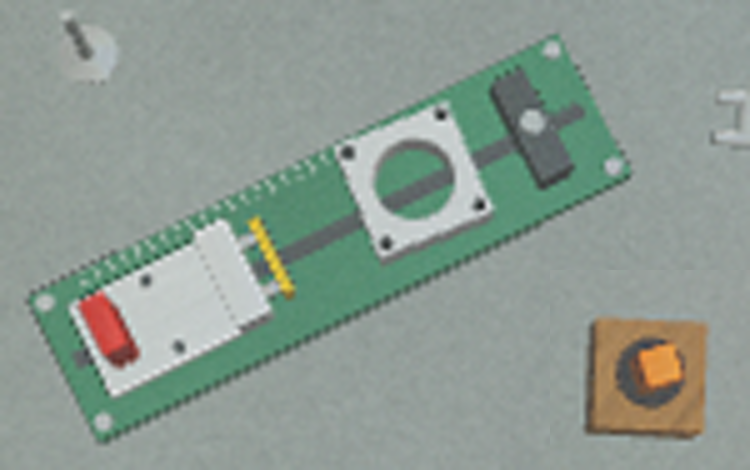

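The crop shows the bed, with red grip (crop 105,330), yellow pad (272,258), housing bore (414,180) and dark stop (530,125), plus the tool in the brown stand (inset).

```bash
cat > fit.py <<'E'
from h import *
from scipy.optimize import minimize
S=8
def hullmask(im,n,f,box,hull=True):
    x0,y0,x1,y1=box; a=cv2.resize(im[n][y0:y1,x0:x1],None,fx=S,fy=S,interpolation=cv2.INTER_CUBIC)
    h=cv2.cvtColor(a,cv2.COLOR_RGB2HSV).astype(int); m=f(h).astype(np.uint8)
    k,l,st,_=cv2.connectedComponentsWithStats(m); i=1+np.argmax(st[1:,4]); m=(l==i).astype(np.uint8)
    if hull:
        c=np.vstack(cv2.findContours(m,0,1)[0]); m[:]=0; cv2.fillConvexPoly(m,cv2.convexHull(c),1)
    return m
def boxpts(x,y,th,sx,sy,z0,z1):
    c,s=np.cos(th),np.sin(th); return [(x+c*a*sx/2-s*b*sy/2,y+s*a*sx/2+c*b*sy/2,z) for a in(-1,1) for b in(-1,1) for z in(z0,z1)]
def render(n,pts,box):
    p=(np.array([proj(n,q) for q in pts])-np.array(box[:2])+.5)*S-.5
    m=np.zeros(((box[3]-box[1])*S,(box[2]-box[0])*S),np.uint8); cv2.fillConvexPoly(m,cv2.convexHull(np.round(p*16).astype(np.int32)),1,shift=4); return m
def fit(ms,dims,x0,fixth=None):
    def cost(p):
        th=fixth if fixth is not None else p[2]/10
        c=0
        for n,box,m in ms:
            r=render(n,boxpts(p[0],p[1],th,*dims),box); c+=1-(r&m).sum()/(r|m).sum()
        return c/len(ms)
    x=[x0[0],x0[1]]+([] if fixth is not None else [x0[2]*10])
    s=np.vstack([x]+[np.array(x)+d for d in np.diag([.01,.01,.5][:len(x)])])
    r=minimize(cost,x,method="Nelder-Mead",options=dict(initial_simplex=s,xatol=1e-5,fatol=1e-5))
    o=list(r.x); 
    if fixth is None:o[2]/=10
    return np.round(o,4),round(r.fun,3)
GREEN=lambda h:(abs(h[...,0]-75)<14)&(h[...,1]>60)
RED=lambda h:((h[...,0]<7)|(h[...,0]>173))&(h[...,1]>100)
ORANGE=lambda h:(abs(h[...,0]-14)<5)&(h[...,1]>145)
BT=(205,142,338,236);BS=(185,220,365,298)
E
python3 - <<'E'
from fit import *
im={n:arm.read_camera(n) for n in("top","scene")}
def go(name,ns,f,dims,x0,boxes,fixth=None):
    for use in ns:
        ms=[(n,boxes[n],hullmask(im,n,f,boxes[n])) for n in use]
        print(name,use,*fit(ms,dims,x0,fixth),[int(m.sum()/S/S) for _,_,m in ms])
th=-0.5
B={"top":BT,"scene":BS}
go("bed",[("top",),("top","scene")],GREEN,(.11,.4,0,.02),(.59,-.02,th),B)
BG={"top":(214,195,240,222),"scene":(328,236,352,276)}
go("grip",[("top",),("scene",),("top","scene")],RED,(.04,.02,.055,.099),(.5,.12,-.46),BG,-.46)
BH={"top":(265,155,306,200)}
go("house",[("top",)],lambda h:(h[...,2]>195)&(h[...,1]<45),(.08,.08,.02,.055),(.6,-.05,-.46),BH)
BO={"top":(325,230,356,260),"scene":(258,146,280,176)}
go("handle",[("top",),("scene",),("top","scene")],ORANGE,(.024,.024,.081,.143),(.4,-.2,0.),BO)
E
```

```text
bed ('top',) [ 0.6163 -0.1005  0.4333] 0.308 [3899]Traceback (most recent call last):
  File "<stdin>", line 9, in <module>
  File "<stdin>", line 6, in go
  File "fit.py", line 25, in fit
    r=minimize(cost,x,method="Nelder-Mead",options=dict(initial_simplex=s,xatol=1e-5,fatol=1e-5))
    res = _minimize_neldermead(fun, x0, args, callback, bounds=bounds,
                               **options)
    fxr = func(xr)
    fx = function(np.copy(x), *(wrapper_args + args))
  File "fit.py", line 21, in cost
    r=render(n,boxpts(p[0],p[1],th,*dims),box); c+=1-(r&m).sum()/(r|m).sum()
  File "fit.py", line 14, in render
    p=(np.array([proj(n,q) for q in pts])-np.array(box[:2])+.5)*S-.5
                 ~~~~^^^^^
  File "h.py", line 9, in proj
    K,R,t=cal(n); q=K@(R@np.array(p,float)+t); return q[:2]/q[2]
          ~~~^^^
  File "h.py", line 4, in cal
    c=arm.get_calibration(n); return np.array(c["intrinsics"]),cv2.Rodrigues(np.array(c["rvec"],float))[0],np.array(c["tvec"],float).ravel()
ValueError: time passes only in moves, steps and waits
```

```bash
sed -i 's/^def cal/import functools\n@functools.cache\ndef cal/' h.py; cat > m1.py <<'E'
from fit import *
im={n:arm.read_camera(n) for n in("top","scene")}
def go(name,ns,f,dims,x0,boxes,fixth=None):
    for use in ns:
        ms=[(n,boxes[n],hullmask(im,n,f,boxes[n])) for n in use]
        print(name,use,*fit(ms,dims,x0,fixth),[int(m.sum()/S/S) for _,_,m in ms])
th=.49
B={"top":BT,"scene":BS}
go("bed",[("top",),("top","scene")],GREEN,(.11,.4,0,.02),(.59,-.02,th),B)
BG={"top":(214,195,240,222),"scene":(328,236,352,276)}
go("grip",[("top",),("scene",),("top","scene")],RED,(.04,.02,.055,.099),(.5,.12,th),BG,th)
BH={"top":(265,155,306,200)}
go("house",[("top",)],lambda h:(h[...,2]>195)&(h[...,1]<45),(.08,.08,.02,.055),(.6,-.05,th),BH)
BO={"top":(325,230,356,260),"scene":(258,146,280,176)}
go("handle",[("top",),("scene",),("top","scene")],ORANGE,(.024,.024,.081,.143),(.4,-.2,0.),BO)
for c in [(h) for h in [(338,243)]]: pass
BST={"top":(325,230,356,260)}
go("stand",[("top",)],lambda h:((abs(h[...,0]-16)<8)&(h[...,1]>70)),(.07,.07,0,.075),(.4,-.2,0.),BST)
E
python3 m1.py
```

```text
bed ('top',) [ 0.5809 -0.0243  0.4473] 0.023 [3900]
bed ('top', 'scene') [ 0.5805 -0.0248  0.4468] 0.028 [3900, 5393]
grip ('top',) [0.5117 0.1164] 0.102 [92]
grip ('scene',) [0.5218 0.1237] 0.152 [271]
grip ('top', 'scene') [0.5117 0.1171] 0.173 [92, 271]
house ('top',) [ 0.6142 -0.0802  0.5087] 0.163 [543]
handle ('top',) [ 0.4 -0.2  0. ] 1.0 [61]
handle ('scene',) [ 0.3869 -0.2439  0.0127] 0.374 [399]
handle ('top', 'scene') [ 0.383  -0.2481  0.1655] 0.35 [61, 399]
stand ('top',) [ 0.3812 -0.2491 -0.076 ] 0.056 [526]
```

```bash
python3 - <<'E'
import re
s=open('m1.py').read().split('th=.49')[0]
open('m.py','w').write(s)
E
cat > m2.py <<'E'
from m import *
th=.447
BG={"top":(214,195,240,222),"scene":(328,236,352,276)}
R2=lambda h:((h[...,0]<9)|(h[...,0]>171))&(h[...,1]>75)
go("grip",[("top",),("scene",),("top","scene")],R2,(.04,.02,.055,.099),(.511,.117),BG,th)
BO={"top":(325,230,356,260),"scene":(258,146,280,176)}
O2=lambda h:(abs(h[...,0]-14)<5)&(h[...,1]>150)
O3=lambda h:(abs(h[...,0]-14)<5)&(h[...,1]>225)
mt=("top",BO["top"],hullmask(im,"top",O2,BO["top"])); ms=("scene",BO["scene"],hullmask(im,"scene",O3,BO["scene"]))
print([int(m[2].sum()/64) for m in(mt,ms)])
for u in([mt],[ms],[mt,ms]): print("handle",fit(u,(.024,.024,.081,.143),(.381,-.249,-.05)))
BH={"top":(265,155,306,200)}
a=im["top"]; print(a[178,275],a[165,283],a[185,302],a[171,290])
for t in(150,165,180):
  f=lambda h:(h[...,2]>t)&(h[...,1]<45)
  go("house%d"%t,[("top",)],f,(.08,.08,.02,.055),(.61,-.075,th),BH)
E
python3 m2.py
```

```text
grip ('top',) [0.5115 0.1164] 0.081 [98]
grip ('scene',) [0.5208 0.1231] 0.175 [281]
grip ('top', 'scene') [0.5121 0.1171] 0.161 [98, 281]
[59, 195]
handle (array([ 0.3834, -0.2509, -0.032 ]), np.float64(0.34))
handle (array([ 0.3796, -0.2508, -0.605 ]), np.float64(0.115))
handle (array([ 0.3826, -0.2507, -0.0171]), np.float64(0.282))
[193 199 199] [ 86 134 111] [116 116 117] [100 100 100]
house150 ('top',) [ 0.6321 -0.0773  0.4673] 0.461 [1206]
house165 ('top',) [ 0.6146 -0.0804  0.3747] 0.065 [606]
house180 ('top',) [ 0.6151 -0.0809  0.3644] 0.093 [584]
```

```bash
python3 -m crank '{"offset":[[0,0,0]],"rotation":[[0,0,0]],"grip":[-1]}' 30
```

```text
t: 1.68
tool_pos: [0.1582, -0.5528, 0.239]
tool_rot: [0.99, 0.139, -0.0, 0.0]
contact_force: [0.9, 0.1, -0.3]
gripper_width: 0.091
```

```bash
python3 -m crank '{"offset":[[0.9,-0.9,0],[1.8,-1.8,0],[2.7,-2.7,0],[3.6,-3.6,0],[4.5,-4.5,0]],"rotation":[[0,0,-0.4],[0,0,-0.8],[0,0,-1.2],[0,0,-1.6],[0,0,-1.6]],"grip":[-1,-1,-1,-1,-1]}' 30
cat > tgt.py <<'E'
# usage: tgt.py x y z yaw(rad) : prints offset (30mm units) & rotation z (6deg units) from the present tool pose
import sys,numpy as np
from scipy.spatial.transform import Rotation as R
from workcell import arm
s=arm.state(); r=R.from_quat(s["tool_rot"]); x,y,z,w=map(float,sys.argv[1:5])
ax=r.as_matrix()[:,0]; yaw=np.arctan2(ax[1],ax[0])
print("offset",np.round(r.inv().apply(np.array([x,y,z])-s["tool_pos"])/.03,3),"yaw",round(yaw,4),"rotz",round(-np.degrees(w-yaw)/6,3),"t",s["t"],"F",s["contact_force"].round(2),"tilt",np.round(r.as_matrix()[:,2],4))
E
python3 tgt.py .512 .117 .2 .447
```

```text
t: 2.1
tool_pos: [0.2513, -0.3843, 0.239]
tool_rot: [0.975, 0.222, 0.0, 0.0]
contact_force: [1.0, -0.7, 0.4]
gripper_width: 0.0912
offset [ 15.058 -11.314   1.299] yaw 0.4469 rotz -0.001 t 2.1 F [ 1.   -0.69  0.42] tilt [ 3.e-04 -2.e-04 -1.e+00]
```

```bash
R='"rotation":[[0,0,0],[0,0,0],[0,0,0],[0,0,0],[0,0,0]],"grip":[-1,-1,-1,-1,-1]'
python3 -m crank '{"offset":[[1,-0.75,0],[2,-1.5,0],[3,-2.25,0],[4,-3,0],[5,-3.75,0]],"rotation":[[0,0,0],[0,0,0],[0,0,0],[0,0,0],[0,0,0]],"grip":[-1,-1,-1,-1,-1]}'
python3 -m crank '{"offset":[[1,-0.75,0],[2,-1.5,0],[3,-2.25,0],[4,-3,0],[5,-3.75,0]],"rotation":[[0,0,0],[0,0,0],[0,0,0],[0,0,0],[0,0,0]],"grip":[-1,-1,-1,-1,-1]}'
python3 -m crank '{"offset":[[1,-0.75,0.2],[2,-1.5,0.5],[3,-2.25,0.8],[4,-3,1.1],[5,-3.75,1.3]],"rotation":[[0,0,0],[0,0,0],[0,0,0],[0,0,0],[0,0,0]],"grip":[-1,-1,-1,-1,-1]}'
python3 tgt.py .512 .117 .09 .447
```

```text
t: 2.52
tool_pos: [0.3381, -0.218, 0.2392]
tool_rot: [0.975, 0.221, 0.0, 0.0]
contact_force: [1.1, -0.9, 0.1]
gripper_width: 0.0914
t: 2.93
tool_pos: [0.4249, -0.0516, 0.2393]
tool_rot: [0.975, 0.221, 0.0, 0.0]
contact_force: [0.4, -1.1, 0.1]
gripper_width: 0.0912
t: 3.35
tool_pos: [0.5113, 0.1147, 0.1992]
tool_rot: [0.975, 0.222, -0.0, 0.0]
contact_force: [1.0, -0.5, -0.2]
gripper_width: 0.091
offset [ 0.058 -0.059  3.639] yaw 0.4469 rotz -0.001 t 3.35 F [ 0.99 -0.49 -0.16] tilt [-7.e-04 -4.e-04 -1.e+00]
```

```bash

python3 -m crank '{"offset":[[0.05,-0.05,0.9],[0.05,-0.05,1.8],[0.05,-0.05,2.7],[0.05,-0.05,3.4],[0.05,-0.05,3.7]],"rotation":[[0,0,0],[0,0,0],[0,0,0],[0,0,0],[0,0,0]],"grip":[-1,-1,-1,-1,-1]}'
python3 -m crank '{"offset":[[0,0,0],[0,0,0],[0,0,0],[0,0,0],[0,0,0]],"rotation":[[0,0,0],[0,0,0],[0,0,0],[0,0,0],[0,0,0]],"grip":[1,1,1,1,1]}' 30
python3 -m crank '{"offset":[[0,0,0],[0,0,0],[0,0,0],[0,0,0],[0,0,0]],"rotation":[[0,0,0],[0,0,0],[0,0,0],[0,0,0],[0,0,0]],"grip":[1,1,1,1,1]}' 30
python3 - <<'E'
from h import *
save("top","pics/g1.png",(205,142,338,236),5)
E
```

```text
t: 3.77
tool_pos: [0.51, 0.1146, 0.0861]
tool_rot: [0.975, 0.222, -0.003, -0.0]
contact_force: [-0.1, -0.3, 0.6]
gripper_width: 0.0911
t: 4.18
tool_pos: [0.5126, 0.1149, 0.0902]
tool_rot: [0.975, 0.221, 0.001, 0.0]
contact_force: [-0.4, -0.0, 0.2]
gripper_width: 0.0604
t: 4.6
tool_pos: [0.5117, 0.1149, 0.089]
tool_rot: [0.975, 0.221, -0.0, -0.0]
contact_force: [-2.8, 6.2, 3.5]
gripper_width: 0.0273
```

View pics/g1.png

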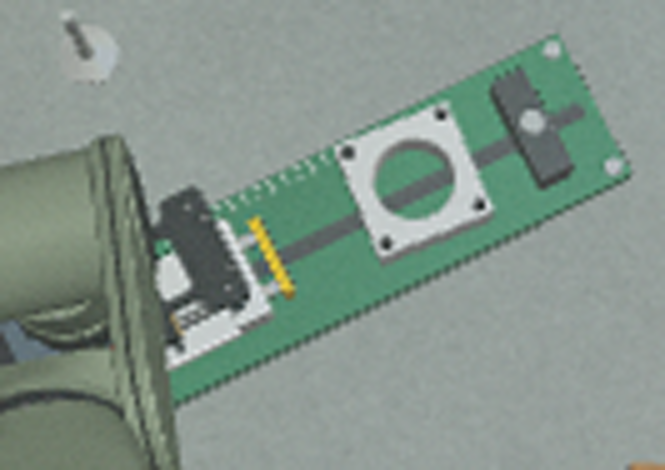

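The gripper's fingers straddle the grip at the jaw; the housing and stop have not moved. The fingers are still closing.

```bash
python3 -c "
from h import *
p=back('top',(308-.3,169.8-.3),.052); e=np.array([-.432,.902]); print('stop local y',(p[:2]-[.5807,-.0245])@e)"
python3 -m crank '{"offset":[[0,0,0],[0,0,0],[0,0,0],[0,0,0],[0,0,0]],"rotation":[[0,0,0],[0,0,0],[0,0,0],[0,0,0],[0,0,0]],"grip":[1,1,1,1,1]}' 30
python3 -m crank '{"offset":[[0,0.15,0],[0,0.3,0],[0,0.45,0],[0,0.6,0],[0,0.75,0]],"rotation":[[0,0,0],[0,0,0],[0,0,0],[0,0,0],[0,0,0]],"grip":[1,1,1,1,1]}' 30
python3 -m crank '{"offset":[[0,0.1,0],[0,0.2,0],[0,0.3,0],[0,0.4,0],[0,0.5,0]],"rotation":[[0,0,0],[0,0,0],[0,0,0],[0,0,0],[0,0,0]],"grip":[1,1,1,1,1]}' 30
```

```text
stop local y -0.13611731263684923
t: 5.07
tool_pos: [0.5108, 0.1168, 0.0889]
tool_rot: [0.975, 0.22, -0.001, -0.002]
contact_force: [-3.2, 8.7, 1.3]
gripper_width: 0.0202
t: 5.48
tool_pos: [0.5202, 0.097, 0.0889]
tool_rot: [0.975, 0.22, -0.001, -0.003]
contact_force: [-4.9, 10.4, 2.4]
gripper_width: 0.0198
t: 5.9
tool_pos: [0.5266, 0.0835, 0.0889]
tool_rot: [0.975, 0.22, -0.001, -0.002]
contact_force: [-4.6, 10.8, 3.5]
gripper_width: 0.02
```

```bash

python3 -m crank '{"offset":[[0,0.2,0],[0,0.4,0],[0,0.5,0],[0,0.6,0],[0,0.7,0]],"rotation":[[0,0,0],[0,0,0],[0,0,0],[0,0,0],[0,0,0]],"grip":[1,1,1,1,1]}' 30
python3 -m crank '{"offset":[[0,0.1,0],[0,0.2,0],[0,0.3,0],[0,0.4,0],[0,0.5,0]],"rotation":[[0,0,0],[0,0,0],[0,0,0],[0,0,0],[0,0,0]],"grip":[1,1,1,1,1]}' 30
python3 -m crank '{"offset":[[0,0.08,0],[0,0.16,0],[0,0.24,0],[0,0.32,0],[0,0.4,0]],"rotation":[[0,0,0],[0,0,0],[0,0,0],[0,0,0],[0,0,0]],"grip":[1,1,1,1,1]}' 30
python3 - <<'E'
from m import *
p=np.array(arm.state()["tool_pos"])[:2]; print("travel",(p-[.5108,.1168])@np.array([.432,-.902]))
BH={"top":(265,150,320,200)}
go("house",[("top",)],lambda h:(h[...,2]>165)&(h[...,1]<45),(.08,.08,.02,.055),(.615,-.085,.447),BH)
E
```

```text
t: 6.32
tool_pos: [0.5357, 0.0646, 0.089]
tool_rot: [0.975, 0.22, -0.001, -0.003]
contact_force: [-4.6, 9.8, 2.3]
gripper_width: 0.0201
t: 6.73
tool_pos: [0.5418, 0.0516, 0.0889]
tool_rot: [0.975, 0.22, -0.001, -0.003]
contact_force: [-5.7, 12.7, 3.3]
gripper_width: 0.0196
t: 7.15
tool_pos: [0.5469, 0.0408, 0.089]
tool_rot: [0.975, 0.22, -0.001, -0.003]
contact_force: [-5.5, 12.3, 4.3]
gripper_width: 0.0201
travel 0.0848298035040898
house ('top',) [ 0.6255 -0.0997  0.4549] 0.077 [598]
```

```bash

python3 -m crank '{"offset":[[0,0.04,0],[0,0.08,0],[0,0.12,0],[0,0.16,0],[0,0.2,0]],"rotation":[[0,0,0],[0,0,0],[0,0,0],[0,0,0],[0,0,0]],"grip":[1,1,1,1,1]}' 30
python3 -m crank '{"offset":[[0,0.02,0],[0,0.04,0],[0,0.06,0],[0,0.08,0],[0,0.1,0]],"rotation":[[0,0,0],[0,0,0],[0,0,0],[0,0,0],[0,0,0]],"grip":[1,1,1,1,1]}' 30
python3 -m crank '{"offset":[[0,0.02,0],[0,0.04,0],[0,0.06,0],[0,0.08,0],[0,0.1,0]],"rotation":[[0,0,0],[0,0,0],[0,0,0],[0,0,0],[0,0,0]],"grip":[1,1,1,1,1]}' 30
cat > tr.py <<'E'
from m import *
s=arm.state(); p=np.array(s["tool_pos"])[:2]; e=np.array([.432,-.902]); print("travel",(p-[.5108,.1168])@e,"push",-s["contact_force"][:2]@e)
E
python3 tr.py
```

```text
t: 7.67
tool_pos: [0.5495, 0.0354, 0.0889]
tool_rot: [0.975, 0.22, -0.001, -0.003]
contact_force: [-4.8, 12.6, 3.4]
gripper_width: 0.0201
t: 8.08
tool_pos: [0.5508, 0.0327, 0.0889]
tool_rot: [0.975, 0.22, -0.001, -0.003]
contact_force: [-5.2, 12.2, 3.7]
gripper_width: 0.0202
t: 8.5
tool_pos: [0.5521, 0.03, 0.0889]
tool_rot: [0.975, 0.22, -0.001, -0.003]
contact_force: [-5.3, 13.9, 3.6]
gripper_width: 0.0194
travel 0.09616837186158593 push 12.972107447382134
```

```bash
cat > tr.py <<'E'
from h import *
e=np.array([.432,-.902]); f=[];P=[]
for _ in range(6):
    arm.read_camera("top"); s=arm.state(); P.append(s["tool_pos"][:2]); f.append(-s["contact_force"][:2]@e)
print("travel",(np.mean(P,0)-[.5108,.1168])@e,"push",np.mean(f),np.std(f))
E
python3 -m crank '{"offset":[[0,0.02,0],[0,0.04,0],[0,0.06,0],[0,0.08,0],[0,0.1,0]],"rotation":[[0,0,0],[0,0,0],[0,0,0],[0,0,0],[0,0,0]],"grip":[1,1,1,1,1]}' 30
python3 tr.py
python3 -m crank '{"offset":[[0,0.02,0],[0,0.04,0],[0,0.06,0],[0,0.06,0],[0,0.06,0]],"rotation":[[0,0,0],[0,0,0],[0,0,0],[0,0,0],[0,0,0]],"grip":[1,1,1,1,1]}' 30
python3 tr.py
```

```text
t: 9.02
tool_pos: [0.553, 0.0281, 0.0889]
tool_rot: [0.975, 0.22, -0.002, -0.004]
contact_force: [-6.4, 15.0, 5.4]
gripper_width: 0.0199
travel 0.09829215488683879 push 16.24028694739447 0.6611483746699364
t: 9.73
tool_pos: [0.5535, 0.0269, 0.0889]
tool_rot: [0.975, 0.22, -0.002, -0.004]
contact_force: [-6.4, 15.6, 5.6]
gripper_width: 0.0198
travel 0.09954823657437342 push 18.251773940321314 0.41683170941669595
```

```bash

python3 -m crank '{"offset":[[0,0.01,0],[0,0.02,0],[0,0.02,0]],"rotation":[[0,0,0],[0,0,0],[0,0,0]],"grip":[1,1,1]}' 30
python3 tr.py
python3 -m crank '{"offset":[[0,-0.03,0],[0,-0.06,0],[0,-0.06,0]],"rotation":[[0,0,0],[0,0,0],[0,0,0]],"grip":[1,1,1]}' 30
python3 tr.py
```

```text
t: 10.28
tool_pos: [0.5537, 0.0266, 0.0889]
tool_rot: [0.975, 0.22, -0.002, -0.004]
contact_force: [-7.1, 17.1, 5.1]
gripper_width: 0.0199
travel 0.09987662492598696 push 18.872381612026913 0.4465666683899662
t: 10.83
tool_pos: [0.5537, 0.0267, 0.0889]
tool_rot: [0.975, 0.221, -0.001, -0.003]
contact_force: [-4.8, 11.6, 2.9]
gripper_width: 0.0202
travel 0.09980466343564665 push 12.750869332207875 0.3418284332780209
```

```bash

python3 -m crank '{"offset":[[0,-0.05,0],[0,-0.07,0],[0,-0.07,0],[0,-0.07,0],[0,-0.07,0]],"rotation":[[0,0,0],[0,0,0],[0,0,0],[0,0,0],[0,0,0]],"grip":[1,1,-1,-1,-1]}' 30
python3 -m crank '{"offset":[[0,0,0],[0,0,0],[0,0,0],[0,0,-0.8],[0,0,-1.6]],"rotation":[[0,0,0],[0,0,0],[0,0,0],[0,0,0],[0,0,0]],"grip":[-1,-1,-1,-1,-1]}' 30
python3 -m crank '{"offset":[[0,0,-1],[0,0,-2],[0,0,-3],[-1,0.5,-3.8],[-2,1,-3.8]],"rotation":[[0,0,0],[0,0,0],[0,0,0],[0,0,0],[0,0,0]],"grip":[-1,-1,-1,-1,-1]}' 30
python3 tgt.py .3815 -.25 .26 0
```

```text
t: 11.55
tool_pos: [0.5548, 0.0251, 0.0889]
tool_rot: [0.975, 0.221, 0.0, 0.0]
contact_force: [-0.6, -0.2, -0.2]
gripper_width: 0.0366
t: 11.97
tool_pos: [0.5534, 0.0253, 0.1361]
tool_rot: [0.975, 0.221, -0.002, -0.0]
contact_force: [0.2, -0.4, 0.3]
gripper_width: 0.0703
t: 12.38
tool_pos: [0.5162, -0.0276, 0.2561]
tool_rot: [0.975, 0.223, 0.005, 0.002]
contact_force: [1.8, -1.0, -0.0]
gripper_width: 0.0913
offset [-7.263  4.73  -0.171] yaw 0.4491 rotz 4.289 t 12.3833 F [ 1.76 -0.96 -0.01] tilt [ 0.0109 -0.001  -0.9999]
```

```bash

python3 -m crank '{"offset":[[-1,-0.2,0],[-2,-0.4,0],[-3,-0.7,0],[-3.8,-1,0],[-3.8,-1,0]],"rotation":[[0,0,1],[0,0,2],[0,0,3],[0,0,4],[0,0,4.3]],"grip":[-1,-1,-1,-1,-1]}' 30
cat > m3.py <<'E'
from m import *
T=im["top"];Sc=im["scene"]
A=cv2.resize(T[150:240,215:360],None,fx=5,fy=5,interpolation=cv2.INTER_CUBIC)
B=cv2.resize(T[228:262,325:359],None,fx=6,fy=6,interpolation=cv2.INTER_CUBIC); A[-204:,-204:]=B
C=cv2.resize(Sc[142:202,245:291],None,fx=4,fy=4,interpolation=cv2.INTER_CUBIC); A[-240:,:184]=C
cv2.imwrite("pics/d1.png",A[:,:,::-1])
BH={"top":(270,155,330,200)}
go("house",[("top",)],lambda h:(h[...,2]>165)&(h[...,1]<45),(.08,.08,.02,.055),(.63,-.11,.447),BH)
E
python3 m3.py
```

```text
t: 12.8
tool_pos: [0.3926, -0.0498, 0.2508]
tool_rot: [1.0, -0.005, -0.002, 0.0]
contact_force: [-1.4, -0.1, -0.4]
gripper_width: 0.0916
house ('top',) [ 0.6315 -0.1105  0.4297] 0.075 [600]
```

View pics/d1.png

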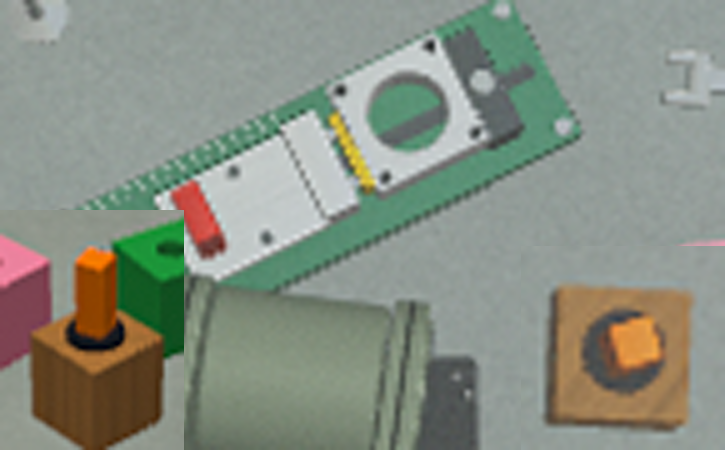

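The crop shows the housing (bore at crop 408,112) tight against the dark stop, the yellow pad against it, and the tool handle turned some 10–15° in its stand.

```bash
cat > m4.py <<'E'
from m import *
T=im["top"]
bo=(325,230,356,260)
for t in(135,145,155):
    m=hullmask(im,"top",lambda h:(abs(h[...,0]-15)<5)&(h[...,1]>t)&(h[...,2]>195),bo)
    print("handle top",t,m.sum()/64,fit([("top",bo,m)],(.024,.024,.1429,.143),(.381,-.249,.15)))
m=hullmask(im,"top",lambda h:((abs(h[...,0]-16)<8)&(h[...,1]>70)),bo); print("stand",fit([("top",bo,m)],(.07,.07,0,.075),(.381,-.249,-.05)))
# bore: dark/green region inside housing
x0,y0,x1,y1=(280,160,313,188)
a=cv2.resize(T[y0:y1,x0:x1],None,fx=S,fy=S,interpolation=cv2.INTER_CUBIC).astype(int).min(2)
for t in(130,150,165):
    k,l,st,c=cv2.connectedComponentsWithStats((a<t).astype(np.uint8)); 
    i=l[int((172.4-y0)*S),int((296.6-x0)*S)]
    if i==0: i=1+np.argmin(np.hypot(*(c[1:]-np.array([(296.6-x0)*S,(172.4-y0)*S])).T))
    cc=max(cv2.findContours((l==i).astype(np.uint8),0,1)[0],key=len); h=cv2.convexHull(cc); M=cv2.moments(h)
    uv=np.array([M['m10'],M['m01']])/M['m00']; uv=(uv+.5)/S-.5+[x0,y0]; p=back("top",uv,.055)[:2]
    e=np.array([-.432,.902]); print("bore",t,M['m00']/64,"expected",np.pi*(27*.499/1.604)**2,uv.round(2),p.round(4),"local y",((p-[.5807,-.0245])@e).round(4))
BG={"top":(240,175,265,205),"scene":(280,230,352,290)}
R2=lambda h:((h[...,0]<9)|(h[...,0]>171))&(h[...,1]>75)
go("grip",[("top",),("scene",),("top","scene")],R2,(.04,.02,.055,.099),(.553,.027),BG,.447)
Y=lambda h:(abs(h[...,0]-25)<6)&(h[...,1]>100)
for n,b in (("top",(270,165,295,195)),("scene",(255,228,300,268))):
    m=hullmask(im,n,Y,b,0); print(n,"yellow",m.sum()/64)
E
python3 m4.py; python3 tgt.py .3815 -.25 .2 .2
```

```text
handle top 135 50.0 (array([ 0.3821, -0.2481,  0.179 ]), np.float64(0.223))
handle top 145 50.0 (array([ 0.3821, -0.2481,  0.179 ]), np.float64(0.223))
handle top 155 49.84375 (array([ 0.3821, -0.2481,  0.179 ]), np.float64(0.226))
stand (array([ 0.3808, -0.2491, -0.0712]), np.float64(0.05))
bore 130 191.9140625 expected 221.65103539985648 [296.18 172.02] [ 0.627  -0.1113] local y -0.0983
bore 150 204.9375 expected 221.65103539985648 [296.16 171.97] [ 0.6272 -0.1112] local y -0.0983
bore 165 214.8125 expected 221.65103539985648 [296.15 171.94] [ 0.6273 -0.1112] local y -0.0983
grip ('top',) [0.5551 0.0255] 0.093 [90]
grip ('scene',) [0.561  0.0298] 0.19 [295]
grip ('top', 'scene') [0.5554 0.0261] 0.16 [90, 295]
top yellow 41.640625
scene yellow 74.171875
offset [-0.536  6.677  1.708] yaw -0.003 rotz -1.939 t 13.0 F [ 0.54  0.38 -0.41] tilt [ 1.1e-03 -3.0e-04 -1.0e+00]
```

```bash

python3 -m crank '{"offset":[[-0.1,1.3,0],[-0.2,2.6,0],[-0.3,3.9,0],[-0.4,5.2,0.3],[-0.5,6.3,0.7]],"rotation":[[0,0,-0.4],[0,0,-0.8],[0,0,-1.2],[0,0,-1.75],[0,0,-1.75]],"grip":[-1,-1,-1,-1,-1]}' 40
python3 -m crank '{"offset":[[0,0,0],[0,0,0]],"rotation":[[0,0,0],[0,0,0]],"grip":[-1,-1]}'
python3 tgt.py .3815 -.249 .121 .18
```

```text
t: 13.42
tool_pos: [0.3831, -0.2416, 0.2304]
tool_rot: [0.996, 0.091, 0.001, 0.001]
contact_force: [-0.5, 0.4, 0.3]
gripper_width: 0.0913
t: 13.58
tool_pos: [0.382, -0.2398, 0.2289]
tool_rot: [0.996, 0.088, -0.001, -0.001]
contact_force: [-0.3, 1.4, -0.1]
gripper_width: 0.0914
offset [-0.064  0.307  3.595] yaw 0.1768 rotz -0.031 t 13.5833 F [-0.35  1.41 -0.14] tilt [-0.0019  0.0015 -1.    ]
```

```bash

python3 -m crank '{"offset":[[-0.05,0.3,0.6],[-0.05,0.3,1.5],[-0.05,0.3,2.4],[-0.05,0.3,3.2],[-0.05,0.3,3.6]],"rotation":[[0,0,0],[0,0,0],[0,0,0],[0,0,0],[0,0,0]],"grip":[-1,-1,-1,-1,-1]}' 40
python3 -m crank '{"offset":[[0,0,0],[0,0,0],[0,0,0],[0,0,0],[0,0,0]],"rotation":[[0,0,0],[0,0,0],[0,0,0],[0,0,0],[0,0,0]],"grip":[1,1,1,1,1]}' 40
python3 -m crank '{"offset":[[0,0,0],[0,0,0],[0,0,0],[0,0,0],[0,0,0]],"rotation":[[0,0,0],[0,0,0],[0,0,0],[0,0,0],[0,0,0]],"grip":[1,1,1,1,1]}' 40
python3 -m crank '{"offset":[[0,0,0],[0,0,0],[0,0,0],[0,0,0],[0,0,0]],"rotation":[[0,0,0],[0,0,0],[0,0,0],[0,0,0],[0,0,0]],"grip":[1,1,1,1,1]}' 40
```

```text
t: 14.0
tool_pos: [0.3815, -0.2456, 0.1197]
tool_rot: [0.996, 0.091, -0.001, -0.001]
contact_force: [0.3, -0.0, 0.0]
gripper_width: 0.0911
t: 14.42
tool_pos: [0.3828, -0.2479, 0.1231]
tool_rot: [0.996, 0.09, 0.001, 0.001]
contact_force: [0.5, 0.1, 0.9]
gripper_width: 0.061
t: 14.83
tool_pos: [0.3819, -0.2477, 0.122]
tool_rot: [0.996, 0.089, 0.0, 0.0]
contact_force: [-0.5, 1.5, 0.8]
gripper_width: 0.0271
t: 15.25
tool_pos: [0.382, -0.2476, 0.122]
tool_rot: [0.996, 0.09, -0.0, 0.0]
contact_force: [-0.7, -0.0, 0.5]
gripper_width: 0.0238
```

```bash

python3 -m crank '{"offset":[[0,0,-0.4],[0,0,-1],[0,0,-1.8],[0,0,-2.7],[0,0,-3.5]],"rotation":[[0,0,0],[0,0,0],[0,0,0],[0,0,0],[0,0,0]],"grip":[1,1,1,1,1]}' 40
python3 - <<'E'
from h import *
save("scene","pics/s2.png",(225,110,315,190),7)
E
python3 tgt.py .6265 -.1105 .2 .18
```

```text
t: 15.67
tool_pos: [0.3818, -0.2475, 0.228]
tool_rot: [0.996, 0.09, -0.0, -0.0]
contact_force: [0.5, -0.7, -1.3]
gripper_width: 0.0239
offset [ 8.768 -3.111  1.124] yaw 0.1794 rotz -0.006 t 15.7167 F [ 2.07 -1.86  1.71] tilt [ 0.0076 -0.0053 -1.    ]
```

View pics/s2.png

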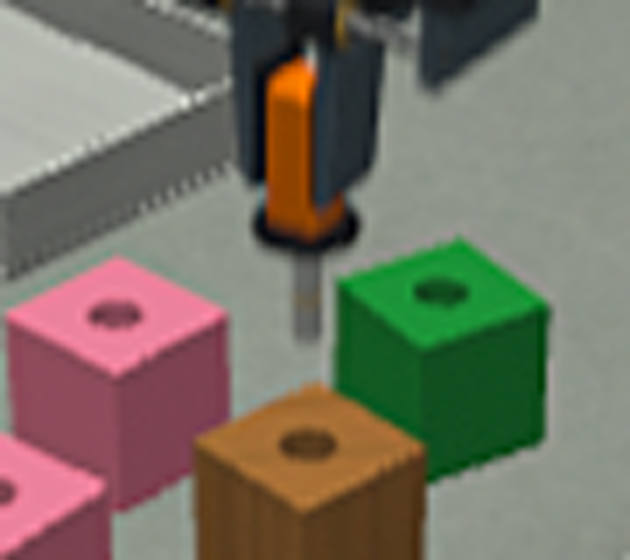

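The tool hangs upright in the gripper above the empty brown stand hole (307,443).

```bash

python3 -m crank '{"offset":[[1,-0.3,0],[2,-0.7,0],[3,-1.1,0],[4,-1.4,0],[5,-1.8,0]],"rotation":[[0,0,-0.5],[0,0,-1],[0,0,-1.5],[0,0,-2],[0,0,-2.55]],"grip":[1,1,1,1,1]}' 40
python3 tgt.py .6265 -.1105 .195 .447
```

```text
t: 16.13
tool_pos: [0.521, -0.1671, 0.2264]
tool_rot: [0.975, 0.223, -0.0, 0.0]
contact_force: [0.6, -0.1, -0.6]
gripper_width: 0.0241
offset [ 3.987 -0.175  1.045] yaw 0.4488 rotz 0.017 t 16.1333 F [ 0.6  -0.12 -0.64] tilt [-4.e-04 -3.e-04 -1.e+00]
```

```bash

python3 -m crank '{"offset":[[1,0,0],[2,-0.1,0],[3,-0.2,0.3],[3.8,-0.2,0.7],[4,-0.2,1]],"rotation":[[0,0,0],[0,0,0],[0,0,0],[0,0,0],[0,0,0]],"grip":[1,1,1,1,1]}' 40
python3 -m crank '{"offset":[[0,0,0],[0,0,0]],"rotation":[[0,0,0],[0,0,0]],"grip":[1,1]}' 40
python3 tgt.py .6265 -.1105 .143 .447
python3 - <<'E'
from h import *
save("scene","pics/s3.png",(215,190,315,280),7)
s=arm.state();p=s["tool_pos"]; print(proj("scene",[p[0],p[1],p[2]-.097])-[215,190])
E
```

```text
t: 16.55
tool_pos: [0.6284, -0.1085, 0.195]
tool_rot: [0.975, 0.222, 0.001, -0.0]
contact_force: [0.7, -0.8, -1.3]
gripper_width: 0.0237
t: 16.72
tool_pos: [0.6244, -0.1107, 0.1957]
tool_rot: [0.975, 0.221, -0.002, -0.0]
contact_force: [-1.0, 0.4, -0.3]
gripper_width: 0.0236
offset [0.071 0.026 1.755] yaw 0.4467 rotz -0.003 t 16.7167 F [-1.03  0.42 -0.32] tilt [-0.0036 -0.     -1.    ]
[26.04950244 35.10380375]
```

View pics/s3.png

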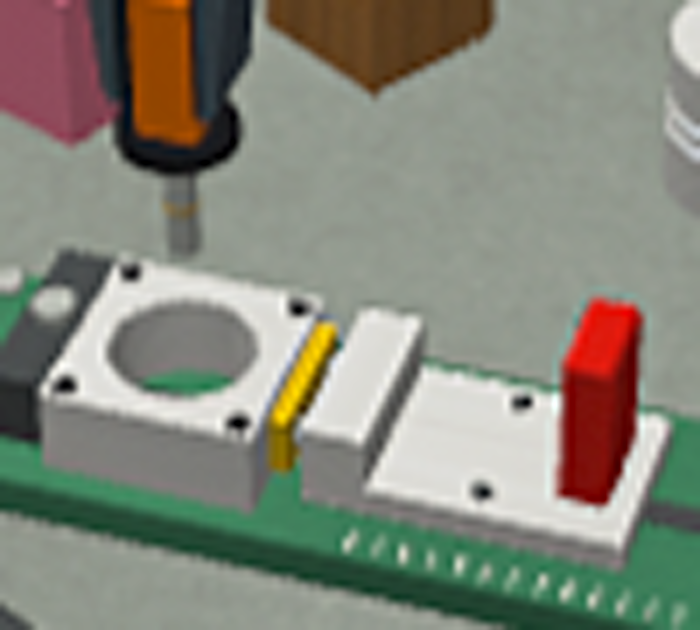

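The crop shows the blade tip (185,250) above the bore (centre 183,348), and the pad touching the housing with a gap left behind it.

```bash
python3 -c "
from h import *
print(back('scene',(215+183/7-.4,190+348/7-.4),.055), back('scene',(215+185/7-.4,190+252/7-.4),.098))"
python3 -m crank '{"offset":[[0.03,0.03,0.4],[0.05,0.03,0.8],[0.05,0.03,1.2],[0.05,0.03,1.6],[0.05,0.03,1.78]],"rotation":[[0,0,0],[0,0,0],[0,0,0],[0,0,0],[0,0,0]],"grip":[1,1,1,1,1]}' 45
cat > st.py <<'E'
# averaged state; polar position relative to bore estimate in fixture axes
from h import *
import sys
C=np.array([float(sys.argv[1]),float(sys.argv[2])]) if len(sys.argv)>2 else np.array([.6265,-.1105])
ex=np.array([.902,.432]);ey=np.array([-.432,.902]);P=[];F=[]
for _ in range(int(sys.argv[3]) if len(sys.argv)>3 else 3):
    arm.read_camera("top"); s=arm.state(); P.append(s["tool_pos"]);F.append(s["contact_force"])
p=np.mean(P,0);f=np.mean(F,0); d=p[:2]-C; x,y=d@ex*1e3,d@ey*1e3
print("t %.2f pos"%s["t"],p.round(4),"fix x,y mm %.2f %.2f r %.2f phi %.1f"%(x,y,np.hypot(x,y),np.degrees(np.arctan2(-x,y))),"F fix %.2f %.2f z %.2f"%(f[:2]@ex,f[:2]@ey,f[2]))
E
python3 st.py
```

```text
[ 0.62778316 -0.11096023  0.055     ] [ 0.62453859 -0.11123584  0.098     ]
t: 17.18
tool_pos: [0.6257, -0.1114, 0.1421]
tool_rot: [0.975, 0.221, -0.001, -0.0]
contact_force: [-0.0, -0.1, -2.0]
gripper_width: 0.024
t 17.33 pos [ 0.6262 -0.1112  0.1426] fix x,y mm -0.61 -0.53 r 0.81 phi 130.8 F fix 0.10 0.29 z -1.57
```

```bash

python3 -m crank '{"offset":[[0.03,-0.2,0],[0.03,-0.4,0],[0.03,-0.55,0],[0.03,-0.6,0],[0.03,-0.62,0]],"rotation":[[0,0,0],[0,0,0],[0,0,0],[0,0,0],[0,0,0]],"grip":[1,1,1,1,1]}' 45
python3 st.py
python3 -m crank '{"offset":[[0,-0.02,0],[0,-0.04,0],[0,-0.04,0]],"rotation":[[0,0,0],[0,0,0],[0,0,0]],"grip":[1,1,1]}' 45
python3 st.py
```

```text
t: 17.75
tool_pos: [0.62, -0.0929, 0.144]
tool_rot: [0.975, 0.222, 0.0, 0.0]
contact_force: [-1.0, 0.7, -1.3]
gripper_width: 0.0238
t 17.90 pos [ 0.6202 -0.0933  0.1438] fix x,y mm 1.72 18.25 r 18.34 phi -5.4 F fix 0.09 -0.46 z -1.31
t: 18.15
tool_pos: [0.6196, -0.0925, 0.1435]
tool_rot: [0.975, 0.221, -0.0, 0.0]
contact_force: [0.3, 0.2, -2.0]
gripper_width: 0.0242
t 18.30 pos [ 0.6196 -0.0926  0.1435] fix x,y mm 1.53 19.15 r 19.21 phi -4.6 F fix -0.07 0.12 z -1.16
```

```bash

python3 -m crank '{"offset":[[0,-0.01,0],[0,-0.03,0],[0,-0.03,0]],"rotation":[[0,0,0],[0,0,0],[0,0,0]],"grip":[1,1,1]}' 45
python3 st.py
python3 -m crank '{"offset":[[0,-0.01,0],[0,-0.02,0],[0,-0.02,0]],"rotation":[[0,0,0],[0,0,0],[0,0,0]],"grip":[1,1,1]}' 45
python3 st.py
```

```text
t: 18.55
tool_pos: [0.6192, -0.0916, 0.1435]
tool_rot: [0.975, 0.221, -0.0, 0.0]
contact_force: [0.1, -0.1, -1.1]
gripper_width: 0.0237
t 18.70 pos [ 0.6192 -0.0917  0.1435] fix x,y mm 1.56 20.15 r 20.21 phi -4.4 F fix 0.01 0.28 z -0.56
t: 18.95
tool_pos: [0.6189, -0.0911, 0.1435]
tool_rot: [0.975, 0.221, -0.0, 0.0]
contact_force: [0.9, -0.5, -1.4]
gripper_width: 0.0235
t 19.10 pos [ 0.6189 -0.0911  0.1436] fix x,y mm 1.56 20.74 r 20.80 phi -4.3 F fix 0.09 -0.21 z -1.09
```

```bash

python3 -m crank '{"offset":[[0,-0.01,0],[0,-0.03,0],[0,-0.03,0]],"rotation":[[0,0,0],[0,0,0],[0,0,0]],"grip":[1,1,1]}' 45
python3 st.py
python3 -m crank '{"offset":[[0,-0.01,0],[0,-0.02,0],[0,-0.02,0]],"rotation":[[0,0,0],[0,0,0],[0,0,0]],"grip":[1,1,1]}' 45
python3 st.py
```

```text
t: 19.35
tool_pos: [0.6185, -0.0902, 0.1436]
tool_rot: [0.975, 0.221, 0.0, 0.0]
contact_force: [-0.4, 0.0, -0.8]
gripper_width: 0.0241
t 19.50 pos [ 0.6185 -0.0903  0.1436] fix x,y mm 1.56 21.67 r 21.73 phi -4.1 F fix 0.57 -0.24 z -1.68
t: 19.75
tool_pos: [0.6185, -0.09, 0.1436]
tool_rot: [0.975, 0.221, 0.0, 0.0]
contact_force: [0.2, -1.5, -2.3]
gripper_width: 0.0237
t 19.90 pos [ 0.6184 -0.09    0.1436] fix x,y mm 1.57 21.94 r 22.00 phi -4.1 F fix -0.37 -1.00 z -1.44
```

```bash

python3 -m crank '{"offset":[[0,-0.015,0],[0,-0.015,0]],"rotation":[[0,0,0],[0,0,0]],"grip":[1,1]}' 45
python3 st.py
python3 -m crank '{"offset":[[-0.03,0,0],[-0.06,0.002,0],[-0.09,0.005,0],[-0.12,0.01,0],[-0.145,0.015,0]],"rotation":[[0,0,0],[0,0,0],[0,0,0],[0,0,0],[0,0,0]],"grip":[1,1,1,1,1]}' 45
python3 st.py
```

```text
t: 20.07
tool_pos: [0.6184, -0.0899, 0.1436]
tool_rot: [0.975, 0.221, 0.0, 0.001]
contact_force: [1.2, -2.4, -2.4]
gripper_width: 0.0241
t 20.22 pos [ 0.6184 -0.0899  0.1436] fix x,y mm 1.57 22.10 r 22.16 phi -4.1 F fix -0.57 -3.60 z -2.44
t: 20.63
tool_pos: [0.6148, -0.0917, 0.144]
tool_rot: [0.975, 0.221, 0.001, 0.0]
contact_force: [3.4, -2.6, -0.6]
gripper_width: 0.0239
t 20.78 pos [ 0.6146 -0.0918  0.1439] fix x,y mm -2.64 22.05 r 22.21 phi 6.8 F fix 1.93 -3.50 z -0.71
```

```bash
cat > rows.py <<'E'
# rows.py cx cy R cmdx cmdy phis... : prints offsets (30 mm units, tool x,y) for calls of 5 rows, each call ending at the given phi
import sys,numpy as np
cx,cy,R,x,y,*ph=map(float,sys.argv[1:])
R0=np.hypot(x-cx,y-cy)
for k,pe in enumerate(ph):
    p0=np.degrees(np.arctan2(-(x-cx),y-cy)); pe0=pe
    if pe-p0>180:p0+=360
    if pe-p0<-90:p0-=360
    o=[]
    for i in range(1,6):
        p=np.radians(p0+(pe-p0)*i/5); r=R0+(R-R0)*i/5
        o.append([round(float((cx-r*np.sin(p)-x)/30),3),round(float(-(cy+r*np.cos(p)-y)/30),3)])
    R0=R; x+=30*o[-1][0]; y-=30*o[-1][1]
    print("from phi %.1f"%p0,"".join("[%.3f,%.3f,0],"%tuple(q) for q in o)[:-1],"-> cmd %.2f %.2f"%(x,y))
E
python3 rows.py .8 .75 21.7 -2.78 22.24 25 40
```

```text
from phi 9.5 [-0.039,0.008,0],[-0.077,0.018,0],[-0.114,0.030,0],[-0.151,0.045,0],[-0.186,0.061,0] -> cmd -8.36 20.41
from phi 25.0 [-0.034,0.017,0],[-0.067,0.035,0],[-0.099,0.056,0],[-0.130,0.078,0],[-0.160,0.101,0] -> cmd -13.16 17.38
```

```bash

python3 -m crank '{"offset":[[-0.039,0.008,0],[-0.077,0.018,0],[-0.114,0.03,0],[-0.151,0.045,0],[-0.186,0.061,0]],"rotation":[[0,0,0],[0,0,0],[0,0,0],[0,0,0],[0,0,0]],"grip":[1,1,1,1,1]}' 45
python3 st.py
```

```text
t: 21.2
tool_pos: [0.6109, -0.0954, 0.1438]
tool_rot: [0.975, 0.221, 0.001, -0.0]
contact_force: [5.8, -0.6, -1.2]
gripper_width: 0.0234
t 21.35 pos [ 0.6108 -0.0956  0.1438] fix x,y mm -7.78 20.20 r 21.64 phi 21.1 F fix 3.58 -3.65 z -1.19
```

```bash
python3 rows.py 1.5 .75 21.5 -8.36 20.41 40 55
```

```text
from phi 26.6 [-0.029,0.019,0],[-0.056,0.039,0],[-0.083,0.060,0],[-0.108,0.083,0],[-0.132,0.106,0] -> cmd -12.32 17.23
from phi 40.0 [-0.028,0.025,0],[-0.055,0.051,0],[-0.080,0.079,0],[-0.104,0.108,0],[-0.126,0.138,0] -> cmd -16.10 13.09
```

```bash

python3 -m crank '{"offset":[[-0.029,0.019,0],[-0.056,0.039,0],[-0.083,0.06,0],[-0.108,0.083,0],[-0.132,0.106,0]],"rotation":[[0,0,0],[0,0,0],[0,0,0],[0,0,0],[0,0,0]],"grip":[1,1,1,1,1]}' 45
python3 st.py
```

```text
t: 21.77
tool_pos: [0.6079, -0.1002, 0.1436]
tool_rot: [0.975, 0.221, -0.0, -0.0]
contact_force: [5.4, 0.1, -1.4]
gripper_width: 0.024
t 21.92 pos [ 0.6077 -0.1004  0.1435] fix x,y mm -12.60 17.19 r 21.31 phi 36.2 F fix 3.83 -2.96 z -0.84
```

```bash
python3 rows.py 1.4 .75 21.3 -12.32 17.23 55 72 90
```

```text
from phi 39.8 [-0.028,0.026,0],[-0.054,0.053,0],[-0.079,0.081,0],[-0.103,0.111,0],[-0.124,0.142,0] -> cmd -16.04 12.97
from phi 55.0 [-0.023,0.035,0],[-0.044,0.072,0],[-0.063,0.109,0],[-0.080,0.148,0],[-0.094,0.188,0] -> cmd -18.86 7.33
from phi 72.0 [-0.012,0.043,0],[-0.022,0.086,0],[-0.029,0.130,0],[-0.033,0.175,0],[-0.035,0.219,0] -> cmd -19.91 0.76
```

```bash

python3 -m crank '{"offset":[[-0.028,0.026,0],[-0.054,0.053,0],[-0.079,0.081,0],[-0.103,0.111,0],[-0.124,0.142,0]],"rotation":[[0,0,0],[0,0,0],[0,0,0],[0,0,0],[0,0,0]],"grip":[1,1,1,1,1]}' 45
python3 st.py
```

```text
t: 22.33
tool_pos: [0.6064, -0.1053, 0.1434]
tool_rot: [0.975, 0.221, 0.0, -0.0]
contact_force: [4.2, 1.5, -0.9]
gripper_width: 0.0238
t 22.48 pos [ 0.6064 -0.1056  0.1434] fix x,y mm -16.06 13.10 r 20.73 phi 50.8 F fix 5.20 0.12 z -1.77
```

```bash

python3 -m crank '{"offset":[[-0.021,0.035,0],[-0.042,0.072,0],[-0.06,0.109,0],[-0.077,0.148,0],[-0.091,0.187,0]],"rotation":[[0,0,0],[0,0,0],[0,0,0],[0,0,0],[0,0,0]],"grip":[1,1,1,1,1]}' 45
python3 st.py
```

```text
t: 22.9
tool_pos: [0.606, -0.1122, 0.1435]
tool_rot: [0.975, 0.221, -0.001, 0.0]
contact_force: [2.4, 1.4, -0.9]
gripper_width: 0.024
t 23.05 pos [ 0.606  -0.1125  0.1434] fix x,y mm -19.38 7.08 r 20.64 phi 69.9 F fix 3.16 -1.41 z -0.74
```

```bash
python3 rows.py 1.4 .75 21.2 -18.77 7.36 88 104 120
```

```text
from phi 71.9 [-0.011,0.038,0],[-0.020,0.077,0],[-0.027,0.116,0],[-0.032,0.156,0],[-0.034,0.196,0] -> cmd -19.79 1.48
from phi 88.0 [-0.000,0.039,0],[0.002,0.079,0],[0.006,0.118,0],[0.012,0.157,0],[0.021,0.195,0] -> cmd -19.16 -4.37
from phi 104.0 [0.010,0.038,0],[0.023,0.076,0],[0.038,0.112,0],[0.055,0.148,0],[0.073,0.183,0] -> cmd -16.97 -9.86
```

```bash

python3 -m crank '{"offset":[[-0.011,0.038,0],[-0.02,0.077,0],[-0.027,0.116,0],[-0.032,0.156,0],[-0.034,0.196,0]],"rotation":[[0,0,0],[0,0,0],[0,0,0],[0,0,0],[0,0,0]],"grip":[1,1,1,1,1]}' 45
python3 st.py
```

```text
t: 23.47
tool_pos: [0.6078, -0.1174, 0.1434]
tool_rot: [0.975, 0.221, -0.0, -0.0]
contact_force: [2.7, 3.7, -1.2]
gripper_width: 0.0237
t 23.62 pos [ 0.608  -0.1178  0.1434] fix x,y mm -19.85 1.46 r 19.91 phi 85.8 F fix 3.70 1.08 z -1.89
```

Radial about 3.7 N; continue.

```bash

python3 -m crank '{"offset":[[0,0.039,0],[0.002,0.079,0],[0.006,0.118,0],[0.012,0.157,0],[0.021,0.195,0]],"rotation":[[0,0,0],[0,0,0],[0,0,0],[0,0,0],[0,0,0]],"grip":[1,1,1,1,1]}' 45
python3 st.py
```

```text
t: 24.03
tool_pos: [0.6108, -0.1232, 0.1435]
tool_rot: [0.975, 0.221, -0.001, 0.0]
contact_force: [0.9, 0.4, -1.0]
gripper_width: 0.0236
t 24.18 pos [ 0.6109 -0.1233  0.1435] fix x,y mm -19.62 -4.82 r 20.21 phi 103.8 F fix 1.63 0.38 z -1.29
```

```bash
python3 rows.py 1.3 .75 21.5 -19.16 -4.37 119 134
```

```text
from phi 104.0 [0.007,0.036,0],[0.016,0.072,0],[0.027,0.107,0],[0.040,0.142,0],[0.055,0.177,0] -> cmd -17.51 -9.68
from phi 119.0 [0.019,0.032,0],[0.040,0.063,0],[0.062,0.094,0],[0.086,0.123,0],[0.111,0.150,0] -> cmd -14.18 -14.18
```

```bash

python3 -m crank '{"offset":[[0.002,0.036,0],[0.012,0.072,0],[0.025,0.107,0],[0.04,0.142,0],[0.055,0.177,0]],"rotation":[[0,0,0],[0,0,0],[0,0,0],[0,0,0],[0,0,0]],"grip":[1,1,1,1,1]}' 45
python3 st.py
```

```text
t: 24.6
tool_pos: [0.6147, -0.1264, 0.1434]
tool_rot: [0.975, 0.221, -0.0, -0.001]
contact_force: [0.7, 3.7, -1.0]
gripper_width: 0.0241
t 24.75 pos [ 0.615  -0.1265  0.1434] fix x,y mm -17.30 -9.50 r 19.74 phi 118.8 F fix 2.46 2.95 z -2.03
```

```bash

python3 -m crank '{"offset":[[0.019,0.032,0],[0.04,0.063,0],[0.062,0.094,0],[0.086,0.123,0],[0.111,0.15,0]],"rotation":[[0,0,0],[0,0,0],[0,0,0],[0,0,0],[0,0,0]],"grip":[1,1,1,1,1]}' 45
python3 st.py
python3 rows.py 1.3 .75 21.5 -14.18 -14.18 149 164 180
```

```text
t: 25.17
tool_pos: [0.6199, -0.1297, 0.1436]
tool_rot: [0.975, 0.221, -0.0, 0.0]
contact_force: [-0.4, 3.1, -1.2]
gripper_width: 0.0236
t 25.32 pos [ 0.6201 -0.1298  0.1436] fix x,y mm -14.15 -14.63 r 20.36 phi 135.9 F fix 1.61 2.15 z -1.52
from phi 134.0 [0.027,0.026,0],[0.055,0.051,0],[0.085,0.075,0],[0.115,0.096,0],[0.147,0.117,0] -> cmd -9.77 -17.69
from phi 149.0 [0.033,0.018,0],[0.066,0.035,0],[0.101,0.050,0],[0.136,0.063,0],[0.171,0.074,0] -> cmd -4.64 -19.91
from phi 164.0 [0.039,0.010,0],[0.078,0.018,0],[0.118,0.024,0],[0.158,0.027,0],[0.198,0.028,0] -> cmd 1.30 -20.75
```

```bash

python3 -m crank '{"offset":[[0.026,0.028,0],[0.054,0.054,0],[0.084,0.079,0],[0.114,0.101,0],[0.146,0.123,0]],"rotation":[[0,0,0],[0,0,0],[0,0,0],[0,0,0],[0,0,0]],"grip":[1,1,1,1,1]}' 45
python3 st.py
python3 rows.py 1.3 .6 21.5 -9.8 -17.87 164 180
```

```text
t: 25.73
tool_pos: [0.6247, -0.1304, 0.1432]
tool_rot: [0.975, 0.221, -0.001, -0.001]
contact_force: [-2.2, 4.6, -1.3]
gripper_width: 0.0238
t 25.88 pos [ 0.625  -0.1305  0.1432] fix x,y mm -9.93 -17.38 r 20.01 phi 150.3 F fix 0.69 4.97 z -1.98
from phi 149.0 [0.033,0.018,0],[0.067,0.035,0],[0.101,0.049,0],[0.137,0.062,0],[0.172,0.073,0] -> cmd -4.64 -20.06
from phi 164.0 [0.039,0.010,0],[0.078,0.018,0],[0.118,0.024,0],[0.158,0.027,0],[0.198,0.028,0] -> cmd 1.30 -20.90
```

```bash

python3 -m crank '{"offset":[[0.033,0.017,0],[0.067,0.032,0],[0.101,0.046,0],[0.137,0.058,0],[0.172,0.068,0]],"rotation":[[0,0,0],[0,0,0],[0,0,0],[0,0,0],[0,0,0]],"grip":[1,1,1,1,1]}' 45
python3 st.py
python3 rows.py 1.3 .7 21.4 -4.64 -19.91 180 196
```

```text
t: 26.3
tool_pos: [0.6311, -0.1307, 0.1435]
tool_rot: [0.975, 0.221, 0.0, 0.0]
contact_force: [-2.5, 2.5, -1.0]
gripper_width: 0.0237
t 26.45 pos [ 0.6313 -0.1307  0.1435] fix x,y mm -4.42 -20.32 r 20.80 phi 167.7 F fix 0.50 2.95 z -2.28
from phi 163.9 [0.039,0.010,0],[0.078,0.017,0],[0.118,0.022,0],[0.158,0.026,0],[0.198,0.026,0] -> cmd 1.30 -20.69
from phi 180.0 [0.040,-0.001,0],[0.080,-0.004,0],[0.119,-0.010,0],[0.158,-0.017,0],[0.197,-0.027,0] -> cmd 7.21 -19.88
```

```bash

python3 -m crank '{"offset":[[0.039,0.01,0],[0.078,0.018,0],[0.118,0.024,0],[0.158,0.028,0],[0.198,0.03,0]],"rotation":[[0,0,0],[0,0,0],[0,0,0],[0,0,0],[0,0,0]],"grip":[1,1,1,1,1]}' 45
python3 st.py
python3 rows.py 1.3 .7 21.5 1.3 -20.81 195 210
```

```text
t: 26.87
tool_pos: [0.6362, -0.1287, 0.1433]
tool_rot: [0.975, 0.221, -0.001, -0.0]
contact_force: [-3.9, 3.3, -2.3]
gripper_width: 0.0236
t 27.02 pos [ 0.6365 -0.1285  0.1434] fix x,y mm 1.22 -20.56 r 20.60 phi -176.6 F fix -1.99 4.59 z -0.58
from phi 180.0 [0.038,-0.001,0],[0.075,-0.004,0],[0.112,-0.009,0],[0.149,-0.016,0],[0.185,-0.025,0] -> cmd 6.85 -20.06
from phi 195.0 [0.036,-0.010,0],[0.072,-0.023,0],[0.106,-0.037,0],[0.140,-0.053,0],[0.173,-0.071,0] -> cmd 12.04 -17.93
```

```bash

python3 -m crank '{"offset":[[0.038,-0.002,0],[0.075,-0.007,0],[0.112,-0.013,0],[0.149,-0.02,0],[0.185,-0.029,0]],"rotation":[[0,0,0],[0,0,0],[0,0,0],[0,0,0],[0,0,0]],"grip":[1,1,1,1,1]}' 45
python3 st.py
python3 rows.py 1.3 .7 21.4 6.85 -19.94 210 225
```

```text
t: 27.43
tool_pos: [0.6417, -0.1258, 0.1437]
tool_rot: [0.975, 0.221, 0.0, 0.0]
contact_force: [-3.7, 2.1, -1.3]
gripper_width: 0.0236
t 27.58 pos [ 0.6417 -0.1257  0.1437] fix x,y mm 7.13 -20.31 r 21.52 phi -160.7 F fix -1.83 2.79 z -1.10
from phi 195.1 [0.036,-0.010,0],[0.071,-0.023,0],[0.105,-0.037,0],[0.139,-0.053,0],[0.172,-0.070,0] -> cmd 12.01 -17.84
from phi 210.0 [0.032,-0.020,0],[0.062,-0.041,0],[0.092,-0.064,0],[0.120,-0.088,0],[0.147,-0.114,0] -> cmd 16.42 -14.42
```

```bash

python3 -m crank '{"offset":[[0.036,-0.01,0],[0.071,-0.023,0],[0.105,-0.037,0],[0.139,-0.053,0],[0.172,-0.07,0]],"rotation":[[0,0,0],[0,0,0],[0,0,0],[0,0,0],[0,0,0]],"grip":[1,1,1,1,1]}' 45
python3 st.py
```

```text
t: 28.0
tool_pos: [0.6449, -0.1215, 0.1435]
tool_rot: [0.975, 0.221, -0.0, 0.0]
contact_force: [-4.2, -0.5, -0.2]
gripper_width: 0.0239
t 28.15 pos [ 0.645  -0.1212  0.1435] fix x,y mm 12.04 -17.68 r 21.39 phi -145.7 F fix -3.32 2.56 z -0.92
```

```bash

python3 -m crank '{"offset":[[0.032,-0.021,0],[0.062,-0.042,0],[0.092,-0.065,0],[0.119,-0.089,0],[0.146,-0.115,0]],"rotation":[[0,0,0],[0,0,0],[0,0,0],[0,0,0],[0,0,0]],"grip":[1,1,1,1,1]}' 45
python3 st.py
python3 rows.py 1.3 .7 21.4 16.39 -14.39 240 255
```

```text
t: 28.57
tool_pos: [0.648, -0.1164, 0.1437]
tool_rot: [0.975, 0.221, 0.001, 0.0]
contact_force: [-3.8, 0.3, -1.5]
gripper_width: 0.0238
t 28.72 pos [ 0.648  -0.1164  0.1437] fix x,y mm 16.86 -14.60 r 22.31 phi -130.9 F fix -2.93 1.73 z -1.64
from phi 225.0 [0.026,-0.027,0],[0.050,-0.055,0],[0.073,-0.084,0],[0.095,-0.115,0],[0.115,-0.146,0] -> cmd 19.84 -10.01
from phi 240.0 [0.018,-0.033,0],[0.034,-0.067,0],[0.048,-0.101,0],[0.060,-0.137,0],[0.071,-0.172,0] -> cmd 21.97 -4.85
```

```bash

python3 -m crank '{"offset":[[0.026,-0.027,0],[0.05,-0.055,0],[0.073,-0.084,0],[0.095,-0.115,0],[0.115,-0.146,0]],"rotation":[[0,0,0],[0,0,0],[0,0,0],[0,0,0],[0,0,0]],"grip":[1,1,1,1,1]}' 45
python3 st.py
```

```text
t: 29.13
tool_pos: [0.6486, -0.1111, 0.1436]
tool_rot: [0.975, 0.221, -0.0, 0.0]
contact_force: [-4.0, -1.7, -0.8]
gripper_width: 0.0231
t 29.28 pos [ 0.6486 -0.1108  0.1436] fix x,y mm 19.85 -9.83 r 22.15 phi -116.3 F fix -3.69 0.66 z -1.04
```

Radial about 3.5 N; continue.

```bash

python3 -m crank '{"offset":[[0.018,-0.033,0],[0.034,-0.067,0],[0.048,-0.101,0],[0.06,-0.137,0],[0.071,-0.172,0]],"rotation":[[0,0,0],[0,0,0],[0,0,0],[0,0,0],[0,0,0]],"grip":[1,1,1,1,1]}' 45
python3 st.py
python3 rows.py 1.3 .7 21.4 21.97 -4.85 270 285
```

```text
t: 29.7
tool_pos: [0.6489, -0.1052, 0.1437]
tool_rot: [0.975, 0.221, 0.001, 0.0]
contact_force: [-2.1, -1.0, -1.4]
gripper_width: 0.0239
t 29.85 pos [ 0.6488 -0.1051  0.1437] fix x,y mm 22.45 -4.80 r 22.96 phi -102.1 F fix -2.57 -0.37 z -1.42
from phi 255.0 [0.009,-0.036,0],[0.016,-0.073,0],[0.020,-0.110,0],[0.023,-0.148,0],[0.024,-0.185,0] -> cmd 22.69 0.70
from phi 270.0 [-0.001,-0.037,0],[-0.004,-0.075,0],[-0.008,-0.112,0],[-0.015,-0.148,0],[-0.024,-0.185,0] -> cmd 21.97 6.25
```

```bash

python3 -m crank '{"offset":[[0.013,-0.036,0],[0.022,-0.073,0],[0.027,-0.11,0],[0.03,-0.148,0],[0.031,-0.185,0]],"rotation":[[0,0,0],[0,0,0],[0,0,0],[0,0,0],[0,0,0]],"grip":[1,1,1,1,1]}' 45
python3 st.py
python3 rows.py 1.5 .7 21.4 22.9 .7 285 300
```

```text
t: 30.27
tool_pos: [0.6468, -0.1003, 0.1436]
tool_rot: [0.975, 0.221, -0.0, 0.0]
contact_force: [-2.1, -2.9, -0.7]
gripper_width: 0.0236
t 30.42 pos [ 0.6466 -0.0999  0.1436] fix x,y mm 22.72 0.83 r 22.73 phi -87.9 F fix -3.90 -1.46 z -0.57
from phi 270.0 [-0.001,-0.037,0],[-0.004,-0.075,0],[-0.009,-0.112,0],[-0.016,-0.148,0],[-0.024,-0.185,0] -> cmd 22.18 6.25
from phi 285.0 [-0.011,-0.036,0],[-0.023,-0.071,0],[-0.038,-0.105,0],[-0.054,-0.139,0],[-0.072,-0.172,0] -> cmd 20.02 11.41
```

```bash

python3 -m crank '{"offset":[[-0.001,-0.037,0],[-0.004,-0.075,0],[-0.009,-0.112,0],[-0.016,-0.148,0],[-0.024,-0.185,0]],"rotation":[[0,0,0],[0,0,0],[0,0,0],[0,0,0],[0,0,0]],"grip":[1,1,1,1,1]}' 45
python3 st.py
```

```text
t: 30.83
tool_pos: [0.644, -0.095, 0.1436]
tool_rot: [0.975, 0.221, 0.0, -0.0]
contact_force: [-1.6, -2.8, -1.2]
gripper_width: 0.0238
t 30.98 pos [ 0.644  -0.0949  0.1436] fix x,y mm 22.47 6.49 r 23.39 phi -73.9 F fix -2.54 -1.23 z -1.83
```

```bash

python3 -m crank '{"offset":[[-0.009,-0.037,0],[-0.021,-0.073,0],[-0.035,-0.108,0],[-0.051,-0.142,0],[-0.069,-0.175,0]],"rotation":[[0,0,0],[0,0,0],[0,0,0],[0,0,0],[0,0,0]],"grip":[1,1,1,1,1]}' 45
python3 st.py
python3 rows.py 1.5 .7 21.5 20.11 11.5 315 330
```

```text
t: 31.4
tool_pos: [0.6399, -0.0919, 0.1438]
tool_rot: [0.975, 0.221, 0.0, 0.001]
contact_force: [-0.1, -4.8, -2.0]
gripper_width: 0.0239
t 31.55 pos [ 0.6396 -0.0917  0.1438] fix x,y mm 19.91 11.36 r 22.93 phi -60.3 F fix -2.92 -3.69 z -0.62
from phi 300.1 [-0.020,-0.032,0],[-0.041,-0.062,0],[-0.064,-0.092,0],[-0.088,-0.120,0],[-0.114,-0.147,0] -> cmd 16.69 15.91
from phi 315.0 [-0.027,-0.026,0],[-0.056,-0.050,0],[-0.085,-0.073,0],[-0.116,-0.094,0],[-0.148,-0.114,0] -> cmd 12.25 19.33
```

```bash

python3 -m crank '{"offset":[[-0.021,-0.031,0],[-0.043,-0.061,0],[-0.067,-0.09,0],[-0.091,-0.117,0],[-0.117,-0.144,0]],"rotation":[[0,0,0],[0,0,0],[0,0,0],[0,0,0],[0,0,0]],"grip":[1,1,1,1,1]}' 45
python3 st.py
python3 rows.py 1.5 .7 21.4 16.6 15.82 330 345
```

```text
t: 31.97
tool_pos: [0.6347, -0.0886, 0.1435]
tool_rot: [0.975, 0.221, 0.0, -0.0]
contact_force: [2.1, -4.0, -1.9]
gripper_width: 0.0239
t 32.12 pos [ 0.6346 -0.0886  0.1435] fix x,y mm 16.79 16.24 r 23.35 phi -45.9 F fix -1.43 -2.79 z -1.54
from phi 315.0 [-0.027,-0.026,0],[-0.055,-0.050,0],[-0.084,-0.073,0],[-0.115,-0.094,0],[-0.147,-0.114,0] -> cmd 12.19 19.24
from phi 330.0 [-0.033,-0.018,0],[-0.066,-0.034,0],[-0.101,-0.048,0],[-0.136,-0.060,0],[-0.172,-0.071,0] -> cmd 7.03 21.37
```

Radial about 3 N.

```bash

python3 -m crank '{"offset":[[-0.027,-0.026,0],[-0.055,-0.051,0],[-0.084,-0.074,0],[-0.115,-0.096,0],[-0.147,-0.116,0]],"rotation":[[0,0,0],[0,0,0],[0,0,0],[0,0,0],[0,0,0]],"grip":[1,1,1,1,1]}' 45
python3 st.py
```

```text
t: 32.53
tool_pos: [0.6295, -0.088, 0.1438]
tool_rot: [0.975, 0.221, 0.001, 0.0]
contact_force: [1.6, -3.2, -0.3]
gripper_width: 0.0238
t 32.68 pos [ 0.6292 -0.088   0.1438] fix x,y mm 12.13 19.13 r 22.65 phi -32.4 F fix -0.50 -4.04 z -0.66
```

```bash

python3 -m crank '{"offset":[[-0.033,-0.018,0],[-0.066,-0.034,0],[-0.101,-0.048,0],[-0.136,-0.06,0],[-0.172,-0.071,0]],"rotation":[[0,0,0],[0,0,0],[0,0,0],[0,0,0],[0,0,0]],"grip":[1,1,1,1,1]}' 45
python3 st.py
python3 rows.py 1.3 .7 21.5 7.03 21.43 358 368
```

```text
t: 33.1
tool_pos: [0.6234, -0.0878, 0.1435]
tool_rot: [0.975, 0.221, -0.0, -0.0]
contact_force: [2.4, -2.6, -1.6]
gripper_width: 0.0235
t 33.25 pos [ 0.6233 -0.0878  0.1434] fix x,y mm 6.95 21.85 r 22.93 phi -17.6 F fix 0.26 -2.70 z -0.92
from phi 344.5 [-0.033,-0.008,0],[-0.066,-0.015,0],[-0.099,-0.020,0],[-0.132,-0.023,0],[-0.166,-0.025,0] -> cmd 2.05 22.18
from phi 358.0 [-0.025,-0.001,0],[-0.050,-0.000,0],[-0.075,0.001,0],[-0.100,0.003,0],[-0.125,0.006,0] -> cmd -1.70 22.00
```

```bash

python3 -m crank '{"offset":[[-0.033,-0.012,0],[-0.066,-0.021,0],[-0.099,-0.027,0],[-0.132,-0.031,0],[-0.166,-0.033,0]],"rotation":[[0,0,0],[0,0,0],[0,0,0],[0,0,0],[0,0,0]],"grip":[1,1,1,1,1]}' 45
python3 st.py
python3 -m crank '{"offset":[[-0.025,-0.001,0],[-0.05,0,0],[-0.075,0.001,0],[-0.1,0.004,0],[-0.1,0.004,0]],"rotation":[[0,0,0],[0,0,0],[0,0,0],[0,0,0],[0,0,0]],"grip":[1,1,1,1,1]}' 45
python3 st.py
```

```text
t: 33.67
tool_pos: [0.6192, -0.0895, 0.1438]
tool_rot: [0.975, 0.221, 0.001, 0.0]
contact_force: [3.9, -2.8, -1.9]
gripper_width: 0.0239
t 33.82 pos [ 0.6189 -0.0896  0.1438] fix x,y mm 2.14 22.10 r 22.20 phi -5.5 F fix 1.87 -4.36 z -1.35
t: 34.23
tool_pos: [0.6161, -0.091, 0.1437]
tool_rot: [0.975, 0.221, 0.0, 0.0]
contact_force: [4.1, -3.5, -0.0]
gripper_width: 0.0241
t 34.38 pos [ 0.6161 -0.091   0.1437] fix x,y mm -0.92 22.08 r 22.10 phi 2.4 F fix 2.19 -4.37 z -0.45
```

```bash

python3 -m crank '{"offset":[[0.03,0.2,0],[0.06,0.45,0],[0.06,0.65,0],[0.06,0.65,-0.5],[0.06,0.65,-1.2]],"rotation":[[0,0,0],[0,0,0],[0,0,0],[0,0,0],[0,0,0]],"grip":[1,1,1,1,1]}' 45
python3 -m crank '{"offset":[[0,0,-0.8],[0,0,-1.6],[0,0,-1.6]],"rotation":[[0,0,0],[0,0,0],[0,0,0]],"grip":[1,1,1]}' 45
python3 tgt.py .3819 -.2477 .228 .18
```

```text
t: 34.8
tool_pos: [0.6239, -0.1077, 0.1769]
tool_rot: [0.975, 0.221, -0.004, -0.002]
contact_force: [-0.1, 0.3, -2.1]
gripper_width: 0.0236
t: 35.05
tool_pos: [0.6279, -0.1081, 0.2324]
tool_rot: [0.975, 0.221, 0.004, 0.001]
contact_force: [0.7, -0.8, -0.2]
gripper_width: 0.024
offset [-9.405  0.661  0.089] yaw 0.4459 rotz 2.539 t 35.05 F [ 0.74 -0.77 -0.2 ] tilt [ 7.4e-03 -7.0e-04 -1.0e+00]
```

```bash

python3 -m crank '{"offset":[[-1,0.1,0],[-2,0.2,0],[-3,0.3,0],[-4,0.4,0],[-5,0.4,0]],"rotation":[[0,0,0.5],[0,0,1],[0,0,1.5],[0,0,2],[0,0,2.54]],"grip":[1,1,1,1,1]}' 45
python3 -m crank '{"offset":[[0,0,0],[0,0,0]],"rotation":[[0,0,0],[0,0,0]],"grip":[1,1]}' 45
python3 tgt.py .3817 -.2478 .228 .18
```

```text
t: 35.47
tool_pos: [0.4939, -0.1836, 0.2261]
tool_rot: [0.996, 0.089, -0.001, -0.001]
contact_force: [0.5, 0.5, -1.4]
gripper_width: 0.0236
t: 35.63
tool_pos: [0.4943, -0.1835, 0.2268]
tool_rot: [0.996, 0.089, -0.001, -0.001]
contact_force: [-0.3, 0.1, -1.0]
gripper_width: 0.0241
offset [-4.075  1.443 -0.035] yaw 0.1784 rotz -0.015 t 35.6333 F [-0.34  0.14 -0.95] tilt [-0.0019  0.0014 -1.    ]
```

```bash

python3 -m crank '{"offset":[[-1,0.3,0],[-2,0.7,0],[-3,1.1,0],[-4,1.4,0],[-4.08,1.44,0]],"rotation":[[0,0,0],[0,0,0],[0,0,0],[0,0,0],[0,0,0]],"grip":[1,1,1,1,1]}' 45
python3 -m crank '{"offset":[[0,0,0],[0,0,0]],"rotation":[[0,0,0],[0,0,0]],"grip":[1,1]}' 45
python3 tgt.py .3818 -.2477 .123 .18
python3 - <<'E'
from h import *
save("scene","pics/s4.png",(225,110,315,190),7)
E
```

```text
t: 36.05
tool_pos: [0.38, -0.2483, 0.2269]
tool_rot: [0.996, 0.089, -0.002, -0.001]
contact_force: [0.3, -0.1, -1.2]
gripper_width: 0.0238
t: 36.22
tool_pos: [0.3843, -0.2475, 0.2274]
tool_rot: [0.996, 0.09, 0.0, -0.0]
contact_force: [0.1, -0.1, -1.6]
gripper_width: 0.0239
offset [-0.087 -0.007  3.479] yaw 0.1804 rotz 0.004 t 36.2167 F [ 0.13 -0.09 -1.56] tilt [ 8.e-04  6.e-04 -1.e+00]
```

View pics/s4.png

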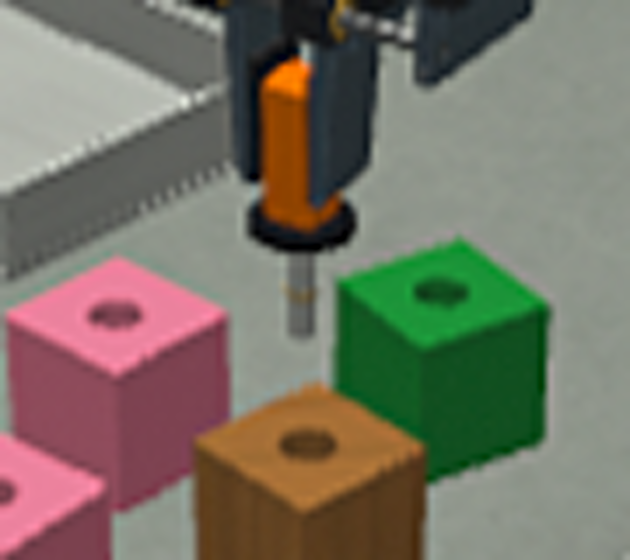

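The tool is upright over the stand hole, as when it was lifted (hole 307,443; blade tip 300,335).

```bash

python3 -m crank '{"offset":[[-0.04,0,0],[-0.04,0,0.5],[-0.04,0,1.2],[-0.04,0,1.9],[-0.04,0,2.4]],"rotation":[[0,0,0],[0,0,0],[0,0,0],[0,0,0],[0,0,0]],"grip":[1,1,1,1,1]}' 45
python3 -m crank '{"offset":[[0,0,0.3],[0,0,0.6],[0,0,0.85],[0,0,0.98],[0,0,1.03]],"rotation":[[0,0,0],[0,0,0],[0,0,0],[0,0,0],[0,0,0]],"grip":[1,1,1,1,1]}' 45
python3 tgt.py .3818 -.2477 .122 .18
```

```text
t: 36.68
tool_pos: [0.3825, -0.2469, 0.1539]
tool_rot: [0.996, 0.091, -0.001, -0.001]
contact_force: [-0.2, -0.2, -1.7]
gripper_width: 0.0239
t: 37.1
tool_pos: [0.3823, -0.2478, 0.1243]
tool_rot: [0.996, 0.09, -0.0, -0.0]
contact_force: [-0.0, -0.1, -1.2]
gripper_width: 0.024
offset [-0.014 -0.007  0.078] yaw 0.1806 rotz 0.006 t 37.1 F [-0.03 -0.13 -1.22] tilt [-2.e-04  1.e-04 -1.e+00]
```

```bash

python3 -m crank '{"offset":[[0,0,0.03],[0,0,0.06],[0,0,0.08],[0,0,0.08]],"rotation":[[0,0,0],[0,0,0],[0,0,0],[0,0,0]],"grip":[1,1,1,1]}' 45
python3 -m crank '{"offset":[[0,0,0],[0,0,0],[0,0,0],[0,0,0],[0,0,0]],"rotation":[[0,0,0],[0,0,0],[0,0,0],[0,0,0],[0,0,0]],"grip":[-0.3,-0.3,-0.3,-1,-1]}' 30
python3 -m crank '{"offset":[[0,0,0],[0,0,0],[0,0,0],[0,0,0],[0,0,0]],"rotation":[[0,0,0],[0,0,0],[0,0,0],[0,0,0],[0,0,0]],"grip":[-1,-1,-1,-1,-1]}' 30
```

```text
t: 37.43
tool_pos: [0.3822, -0.248, 0.1226]
tool_rot: [0.996, 0.09, 0.0, 0.0]
contact_force: [0.2, 0.9, -1.0]
gripper_width: 0.0238
t: 37.85
tool_pos: [0.3822, -0.2479, 0.1224]
tool_rot: [0.996, 0.09, 0.0, 0.0]
contact_force: [-0.4, 0.1, 0.1]
gripper_width: 0.0542
t: 38.27
tool_pos: [0.3821, -0.2479, 0.1222]
tool_rot: [0.996, 0.09, -0.0, 0.0]
contact_force: [-0.6, -0.7, -0.0]
gripper_width: 0.0875
```

Lift straight up, step aside toward the robot's right, and check.

```bash

python3 -m crank '{"offset":[[0,0,-0.6],[0,0,-1.5],[0,0,-2.5],[0,0,-3.5],[0,0,-4.3]],"rotation":[[0,0,0],[0,0,0],[0,0,0],[0,0,0],[0,0,0]],"grip":[-1,-1,-1,-1,-1]}' 30
python3 -m crank '{"offset":[[-0.8,1,0],[-1.6,2,0],[-2.4,3,0],[-3.2,4,0],[-4,5,0]],"rotation":[[0,0,0],[0,0,0],[0,0,0],[0,0,0],[0,0,0]],"grip":[-1,-1,-1,-1,-1]}' 30
python3 -m crank '{"offset":[[0,0.5,0],[0,1,0],[0,1,0],[0,1,0]],"rotation":[[0,0,0],[0,0,0],[0,0,0],[0,0,0]],"grip":[-1,-1,-1,-1]}' 30
python3 - <<'E'
from h import *
T=arm.read_camera("top");Sc=arm.read_camera("scene")
A=cv2.resize(Sc[125:395,145:485],(748,594),interpolation=cv2.INTER_CUBIC)
B=cv2.resize(T[228:262,325:359],None,fx=5,fy=5,interpolation=cv2.INTER_CUBIC);A[-170:,:170]=B
cv2.imwrite("pics/f1.png",A[:,:,::-1])
for n in("top","scene"):
    for q in ["housing","deburrer","oil_can","piston","jar","valve","wrench"]:
        print(n,q,[(round(r["score"],2),[int(v) for v in r["bbox"]]) for r in arm.silhouettes(q,n)][:2])
E
python3 m4.py
```

```text
t: 38.68
tool_pos: [0.3823, -0.248, 0.2535]
tool_rot: [0.996, 0.09, 0.001, 0.001]
contact_force: [0.4, -0.4, 0.0]
gripper_width: 0.0912
t: 39.1
tool_pos: [0.2898, -0.4182, 0.2514]
tool_rot: [0.996, 0.09, 0.0, 0.0]
contact_force: [0.6, 0.5, -0.3]
gripper_width: 0.0909
t: 39.43
tool_pos: [0.2961, -0.4465, 0.2508]
tool_rot: [0.996, 0.09, -0.0, -0.001]
contact_force: [0.2, 0.2, -0.1]
gripper_width: 0.0914
top housing [(0.58, [280, 156, 312, 188]), (0.4, [326, 234, 351, 258])]
top deburrer [(0.72, [335, 236, 352, 250]), (0.29, [164, 132, 188, 162])]
top oil_can [(0.88, [162, 134, 188, 160])]
top piston [(0.59, [274, 245, 294, 271])]
top jar [(0.88, [136, 225, 160, 251])]
top valve [(0.64, [216, 145, 231, 158]), (0.29, [281, 153, 311, 188])]
top wrench [(0.71, [349, 160, 399, 168])]
scene housing [(0.92, [222, 227, 254, 265])]
scene deburrer [(0.87, [263, 150, 274, 177]), (0.56, [150, 196, 194, 232])]
scene oil_can [(0.97, [329, 313, 360, 375]), (0.59, [253, 233, 308, 266])]
scene piston [(0.63, [310, 188, 335, 224])]
scene jar [(0.8, [435, 273, 471, 321])]
scene valve [(0.68, [279, 296, 301, 332])]
scene wrench [(0.62, [151, 198, 194, 230])]
handle top 135 51.015625 (array([ 0.3817, -0.2496,  0.1766]), np.float64(0.208))
handle top 145 51.015625 (array([ 0.3817, -0.2496,  0.1766]), np.float64(0.208))
handle top 155 51.015625 (array([ 0.3817, -0.2496,  0.1766]), np.float64(0.208))
stand (array([ 0.3812, -0.249 , -0.0578]), np.float64(0.058))
bore 130 191.2265625 expected 221.65103539985648 [296.19 172.02] [ 0.627  -0.1113] local y -0.0983
bore 150 203.890625 expected 221.65103539985648 [296.16 171.97] [ 0.6272 -0.1112] local y -0.0983
bore 165 213.625 expected 221.65103539985648 [296.14 171.96] [ 0.6272 -0.1111] local y -0.0982
grip ('top',) [0.5555 0.0257] 0.094 [90]
grip ('scene',) [0.561  0.0298] 0.191 [295]
grip ('top', 'scene') [0.5554 0.0261] 0.16 [90, 295]
top yellow 41.515625
scene yellow 74.015625
```

View pics/f1.png

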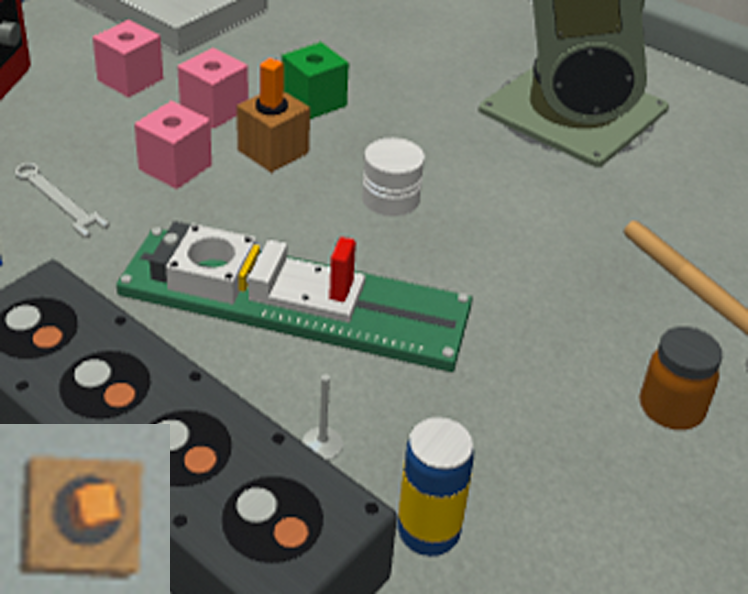

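The picture shows the tool upright in the brown stand (271,110) and the housing clamped between stop and pad (212,255). The bystanders are unmoved, and the bore and grip positions match those before the run.

```bash
python3 -c "
from workcell import arm
print(arm.job_done())"
```

```text
the job is handed in; nothing more can be done
None
```

The job is handed in at about 40 s of the 72 s allowed; the interface gave no verdict.

- **Clamping:** I slid the jaw in by its red grip. Free sliding took about 11.4 N, and pushing ended at 18.9 N with the housing against the stop. That puts about 7.5 N on the pad, or roughly half way in; I worked this out from forces and did not measure the pad's travel directly.
- **Deburring:** With the blade about 9 mm down, I ran it once anticlockwise from the jaw side, going about 6° past a full turn. Sideways force, read every 10–18°, was 1.7 to 4.8 N (1.7 N near 104°, 4.8 N near 25°); it was not read between those points.
- **Tool:** It went back into the brown stand, was released, and the arm moved clear.

**Last checks:** The tool stands upright in its stand. The bore and grip image positions match those after clamping to within 0.5 mm. The network's boxes for the bystanders agree with the start to a few pixels; the valve was missed in the first top picture, so only the scene camera compares it.

**One disagreement:** Jaw travel and pad geometry put the bore about 3.5 mm from where the camera puts it along the bed. I relied on the measured forces instead.

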